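# Lock up the box cutters at end of shift

### The job

Lock away the box cutters for the night: first draw the bolt back out of the way, then post every box cutter lying on the table down through the spring flap on top of the blue return box and let the flap swing shut again. Then slide the aluminium cover plate into its guides over the flap, fully home against the back stop with its keeper on the bolt's side, and push the bolt fully across so that its tip passes right through the keeper. Leave the marker, the pen and the masking tape where they are.

Things in the scene. Friction and masses are not known exactly. Their poses are not given: they have to be found in the camera images.
- return_box: blue steel return box, fixed, 173 x 224 mm, hollow down to 8 mm over the table; its deck (top) is 140 mm over the table. Origin on the table below the port's middle; x from the robot's side (mouth of the guides) to the back stop, y to the bolt's side. Walls x = -98 to 75, y = -112 to 112 mm; the bolt bracket reaches out to y = 178, its straps 29 mm over the deck
- port (a point): centre of the port at the top of the deck (box frame 0, 0, 140 mm). The port is 100 mm in x by 172 mm in y and closed by the flap
- slot_mouth (a point): middle of the mouth of the guides, on the deck (box frame -65, 0, 140 mm). The guides run along box x from -65 to +60 mm, inner faces at y = +-96 mm; lips over them leave a slot 8 mm high and reach in to y = +-85 mm; tops 12 mm over the deck. Flared leads from x = -96 mm widen the mouth to y = +-104 mm; the deck begins at x = -98. Back stop: face at x = +60 mm, 12 mm high
- flap (a joint): yellow spring flap in the port, hinged along its far (+x) edge, swings down into the box: 0 = shut, flush with the deck, 1.40 rad = fully open; a weak spring (0.06 to 0.1 N m) shuts it. It reaches 98 mm from the hinge; anything standing in the port holds it open, and a cutter laid on it does not open it
- bolt (a joint): steel bolt, 10 mm thick, axis along box y at box x = 0, 20 mm over the deck: 0 = drawn fully back (tip at y = +91 mm), grows as it is pushed to -y, 0.032 m = fully across (tip at y = +59). It starts across, barring the way of cutters and keeper; under 0.010 the keeper passes. Friction 2 N, no spring: stays where left
- bolt_knob (a point): top end of the bolt's red upright knob, 53 mm over the deck; the knob is a round post 14 mm thick from 13 to 53 mm over the deck; moves with the bolt (box y = 162 mm minus the joint value)
- cover_plate: loose aluminium plate, 120 (x) x 186 (y) x 5 mm, 0.35 kg; origin at the centre of its underside. Black upright handle in its middle, 12 mm thick in x, 70 mm long in y, up to z = 45 mm. Steel keeper (bridge) at x = 0, y = 68 to 78 mm, up to z = 33, with a tunnel along y 17 mm wide, z = 5 to 29. When home its origin is at box (0, 0, 140 mm), axes along the box's
- keeper (a point): middle of the keeper's tunnel on the plate (plate frame 0, 73, 20 mm); at home it lies at box y = +73 mm, on the bolt's axis
- cutter_1: a closed box cutter (snap-blade knife), 18 wide x 138 long x 11 mm high, orange plastic; origin at the centre of its underside, its y axis along its length, z up as it lies; about 18 mm wide to grasp. There are three to five cutters; an absent one reads None
- cutter_2: a closed box cutter (snap-blade knife), 18 wide x 138 long x 11 mm high, blue plastic; origin at the centre of its underside, its y axis along its length, z up as it lies; about 18 mm wide to grasp. There are three to five cutters; an absent one reads None
- cutter_3: a closed box cutter (snap-blade knife), 18 wide x 138 long x 11 mm high, orange plastic; origin at the centre of its underside, its y axis along its length, z up as it lies; about 18 mm wide to grasp. There are three to five cutters; an absent one reads None
- cutter_4: a closed box cutter (snap-blade knife), 18 wide x 138 long x 11 mm high, blue plastic; origin at the centre of its underside, its y axis along its length, z up as it lies; about 18 mm wide to grasp. There are three to five cutters; an absent one reads None
- cutter_5: a closed box cutter (snap-blade knife), 18 wide x 138 long x 11 mm high, orange plastic; origin at the centre of its underside, its y axis along its length, z up as it lies; about 18 mm wide to grasp. There are three to five cutters; an absent one reads None
- marker: black marker lying on the table, 127 mm long, 18 mm thick; leave alone
- pen: green pen lying on the table, 145 mm long, 12 mm thick; leave alone
- masking_tape: roll of masking tape lying flat, 96 mm across, 25 mm high; leave alone

How it is judged:
By the outcome, as a careful person would: the job done as asked, in the order asked, and still so for the second after the job is handed in, with the robot touching nothing.
Of cutter_1, cutter_2, cutter_3, cutter_4, cutter_5 only 3 to 5 are there at a start; the rules pass over those that are not, and their reading is None.
At some moment in a run one of cutter_1, cutter_2, cutter_3, cutter_4, cutter_5, cover_plate may be knocked a few centimetres aside while the robot is not near it.
Once in a run the grip may slacken for a moment while it holds something.
It also fails if it takes over 210 s, if anything falls off the work surface, if the arm or the gripper's body presses on something with over 40 N, if the wrist force passes 120 N, or if a joint passes its speed limit or range.

### The arm

A 6-joint arm with a two-finger parallel gripper is mounted at the origin on a cart in front of the work surface, level with it; the furniture and walls round the work are solid. World frame = base frame: x ahead of the robot, y to its left, z up, the work surface at z = 0. Lengths are in m, angles in rad, forces in N, time in s.
With the tool pointing down it reaches from about 0.275 to 0.975 m from the base axis. Payload 8.4 kg.
Tool frame: the origin (TCP) lies between the finger pads; the fingertips stand bot.tips_ahead ahead of it and the grasp point (between the pads) lies 3 mm ahead of it (bot.tips_ahead is the distance from the TCP to the fingertips, in m); z points along the fingers, x is the direction in which the jaws open and shut, and the axes are right-handed (so a half turn about z gives the same grasp; the last joint's range is limited). The gripper opens to 92 mm and grips with 3 to 60 N. Pads are 20 mm wide; open, the fingers measure 128 mm over their backs; the gripper's body (75 mm by 189 mm) begins 69 mm behind the grasp point.
Start: joints at [1.128, 0.353, 1.633, -0, 1.155, -0.002], TCP at [0.267, 0.565, 0.237] pointing down, gripper open.
Joint ranges: [-2.63, 2.63], [-0.92, 2.1], [0.06, 2.66], [-1.3, 4.44], [0, 2.69], [-3.02, 3.02]. Speed limits (rad/s): [2.22, 2.22, 2.79, 3.14, 3.14, 3.14].

### API

Orientations are given as a rotation vector (axis times angle).
In Python, from workcell import bot, eyes, order, nets gives the robot as it stands. The module is installed in compiled form; this text tells all that it offers.
- The arm moves only by the shell command python3 -m pendant 'ROWS' [OPENING]. ROWS is JSON, a list of rows, each a list of 6 numbers: the shift along the tool's x, y, z in mm, then the turn, a rotation vector about the tool's x, y, z in rad. In form: [[tx, ty, tz, wx, wy, wz], ...]. A call has 1 to 5 rows; each row shifts and turns the pose as measured when the row begins, along the tool's axes as they then stand; what a row does not reach is not made up. A row lasts 1/10 s, in which the tool goes at most 50 mm and 8.59 degrees, less where a joint would pass 70% of its speed; a pose out of reach is approached as far as the arm can. A call is refused whole if a number of a shift passes 50 or a number of a turn 0.15, either way. A call with a gripper value outside its range is refused whole. OPENING is the finger opening in mm, from 0 to 91.9, set as the call begins (- or left out, the last holds). The fingers move at their own pace and stop on an object; the grip force is fixed at half the most. Time passes only in rows, so rows that do not move let the fingers close. It gives the time, the measured TCP pose, the force and the opening at its end, in the units of the state.
- bot.get_obs(): the state, without advancing time (a new reading comes with each control period).
- eyes.get_image(name): name is "scene" or "side" or "wrist"; returns (picture, depth): 480x640x3 uint8, blue, green, red; 480x640 float32, m along the optical axis (not along the pixel's ray), 0 where there is no reading.
- eyes.camera_info(name): a dict with "fx", "fy", "cx", "cy" (pixels), "camera_from_world" (4x4, takes a point from world to camera coordinates). Camera axes: x right, y down, z forward; pixel columns grow to the right and rows downward; lengths in m; the calibration is good to about 2 mm. A picture is of the moment at which its call begins: read the wrist's pose just before it. camera_info takes no time and is no camera call; for the wrist camera it gives the pose at the moment of the call.
- order.job_done(): hands the job in, once; it reports no verdict.
Trained networks look in the newest picture that a camera, given by its name, has taken for a name from the list of things; names that differ only in an ending like _2 or _b are one class to them, and where a whole thing is asked for, a point or a joint stands for the part that bears it (a point fixed in the world has none). Each returns a list of dicts, best first, with "score" (0 to 1); they miss things now and then, are a little off and sometimes report something else, mostly with a low value. They report only what shows in the picture. A call takes as long as a camera call.
- nets.trace(camera, label): "region" (480x640 bool, what is visible of it) and "rect" ([centre column, centre row, width, height] in pixels, round what is visible of it).
The state is a dict: "t": time; "qpos": joint angles; "dq": joint speeds; "effort": joint torques, N m; "position": TCP position; "orientation": TCP orientation; "ft_force": force on the tool from outside, world axes, zero at the start; "torque": the same for the moment, N m; "opening": finger opening in m.
Only numpy, scipy, OpenCV 4.12 (cv2) and the standard library are available. Lean on these libraries where they do the work, as an engineer would, in place of code of your own. Each camera call takes 0.05 s, during which the arm holds its last target. There are 200 camera calls.

## Working session

There is one attempt and no reset: what is moved stays moved. The work goes in short steps, Python scripts to look and compute and a shell command to move; the robot and the scene stay as the last step left them, time stands still between calls to the robot, and variables do not carry over. Pictures are saved under pics/ and viewed, about 12 in all and at most 16, crops included, and the job is handed in when it is done.

```bash
mkdir -p pics; ls; python3 - <<'E'
from workcell import bot,eyes,nets
import cv2
print(bot.get_obs(), bot.tips_ahead)
for c in ("scene","side"):
    im,d=eyes.get_image(c); cv2.imwrite(f"pics/{c}0.png",im)
    i=eyes.camera_info(c); print(c,i)
E
```

```text
pics
{'t': 0.0, 'qpos': array([ 1.12757742e+00,  3.53660576e-01,  1.63412160e+00, -2.96354316e-05,
        1.15520216e+00, -2.36439190e-03]), 'dq': array([6.72362628e-04, 9.50064628e-04, 9.21593000e-05, 1.41609252e-03,
       1.34527987e-03, 1.44439337e-04]), 'effort': array([-1.03065213e-03, -5.93817508e+01, -3.34226775e+01,  6.96052308e-02,
        2.32171593e-02, -1.09060627e-04]), 'position': array([0.26648491, 0.56482953, 0.23586128]), 'orientation': array([ 2.65274543e+00,  1.68158711e+00, -1.82595501e-03]), 'ft_force': array([-0.08093325, -0.06642892, -0.45958164]), 'torque': array([ 0.0067822 , -0.01131258,  0.00681535]), 'opening': 0.09205340373241767} 0.022
scene {'fx': 551.5501865636554, 'fy': 551.5501865636554, 'cx': 315.9294669725167, 'cy': 236.2423117557614, 'camera_from_world': array([[ 0.50532873, -0.86266195,  0.02138288, -0.32131555],
       [-0.37052928, -0.23929363, -0.89746678,  0.29780069],
       [ 0.77932723,  0.44559276, -0.44056346,  0.94669598],
       [ 0.        ,  0.        ,  0.        ,  1.        ]])}
side {'fx': 464.1631503326746, 'fy': 464.1631503326746, 'cx': 327.5241468590189, 'cy': 248.2735945076485, 'camera_from_world': array([[ 0.97449572, -0.22353891, -0.01970909, -0.51482183],
       [-0.11275006, -0.4117942 , -0.90427482,  0.16868783],
       [ 0.19402452,  0.88343415, -0.42649571,  1.06064858],
       [ 0.        ,  0.        ,  0.        ,  1.        ]])}
```

View pics/scene0.png

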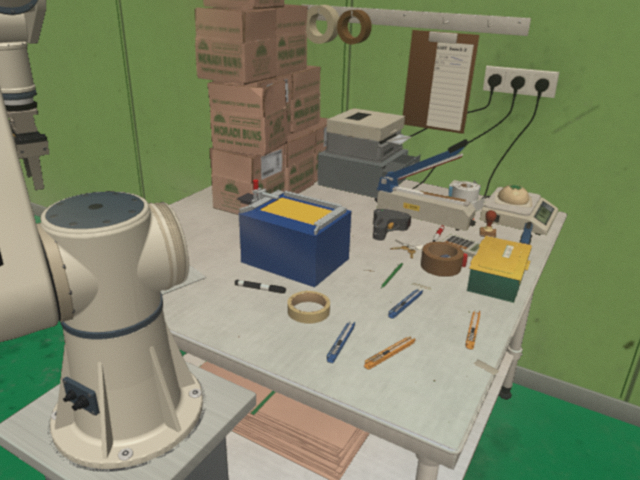

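View pics/side0.png

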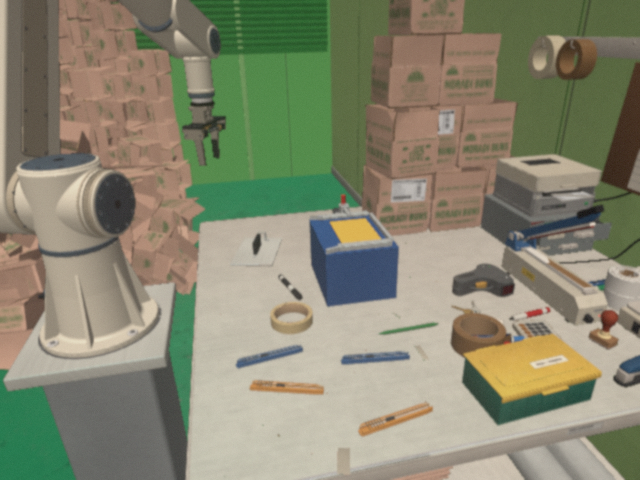

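Four cutters (2 blue, 2 orange) lie on the near right; the box is in the middle at about (297,235) in the scene view, with the bolt on its far left. The plate is at (258,248) in the side view. Next I'll measure the poses.

```bash
cat > h.py <<'E'
from workcell import bot,eyes,nets
import numpy as np, cv2
from scipy.spatial.transform import Rotation as R
def cloud(cam,info,d,mask=None):
    m=(d>0) if mask is None else (mask&(d>0))
    v,u=np.nonzero(m); z=d[v,u]
    p=np.c_[(u-info["cx"])/info["fx"]*z,(v-info["cy"])/info["fy"]*z,z]
    T=info["camera_from_world"]; return (p-T[:3,3])@T[:3,:3]
def pose2d(p):
    (c,(w,h),a)=cv2.minAreaRect((p[:,:2]*1000).astype(np.float32))
    if w<h: w,h,a=h,w,a+90
    return np.round(c,1),round(w),round(h),round((a+90)%180-90,1) # a: world heading of the long side, deg
def grab(cam):
    i=eyes.camera_info(cam); im,d=eyes.get_image(cam); return i,im,d
def clean(p):  # drop outliers
    m=np.median(p,0); return p[np.linalg.norm(p-m,axis=1)<0.3]
def step(target,zrot=None):
    """shift in tool axes (mm) and turn about tool z to reach target TCP (m), tool straight down with x axis heading zrot deg"""
    o=bot.get_obs(); Rm=R.from_rotvec(o["orientation"]); 
    s=Rm.inv().apply(np.array(target)-o["position"])*1000
    h=np.radians(zrot) if zrot is not None else np.arctan2(*Rm.as_matrix()[[1,0],0])
    Rt=np.c_[[np.cos(h),np.sin(h),0],[np.sin(h),-np.cos(h),0],[0,0,-1]]
    w=(Rm.inv()*R.from_matrix(Rt)).as_rotvec()
    return np.round(s,1),np.round(w,3)
E
python3 - <<'E'
from h import *
for cam in ("scene","side"):
    i,im,d=grab(cam)
    for l in ("cutter_1","marker","pen","masking_tape","cover_plate","return_box","flap","bolt"):
        for r in nets.trace(cam,l):
            if r["score"]<0.3: continue
            m=cv2.erode(r["region"].astype(np.uint8),np.ones((2,2)))>0
            p=clean(cloud(cam,i,d,m))
            if len(p)<5: continue
            col=im[r["region"]].mean(0).round()
            print(cam,l,round(r["score"],2),np.round(r["rect"]),*pose2d(p),"z",np.round(np.percentile(p[:,2],[5,50,95])*1000),col)
    p=cloud(cam,i,d)
    s=p[(abs(p[:,2]-.140)<.006)&(abs(p[:,0]-.65)<.3)&(abs(p[:,1]-.2)<.3)]
    print("deck",pose2d(s),len(s))
E
```

```text
scene cutter_1 0.97 [340. 343.  27.  37.] [ 354.  -222.3] 130 16 8.7 z [ 2.  8. 12.] [118. 108.  99.]
scene cutter_1 0.82 [402. 302.  35.  23.] [ 558.1 -279.7] 134 17 -7.3 z [ 2.  7. 12.] [112.  99.  88.]
scene cutter_1 0.71 [386. 352.  49.  34.] [ 375.  -318.9] 135 20 -18.6 z [ 1.  8. 11.] [ 90. 129. 163.]
scene cutter_1 0.68 [474. 331.  14.  41.] [ 543.  -440.7] 139 15 9.3 z [ 2.  8. 12.] [ 96. 133. 164.]
scene marker 0.66 [262. 285.  50.  17.] [434.5  37.1] 122 16 -75.6 z [ 5. 11. 16.] [86. 92. 94.]
scene marker 0.31 [296. 235. 113. 110.] [588.7  49.1] 295 244 -66.1 z [ 13. 111. 151.] [92. 85. 80.]
scene pen 0.7 [266. 190.  27.  23.] [678. 213.] 257 54 47.6 z [157. 165. 190.] [ 92.  99. 133.]
scene pen 0.5 [393. 274.  22.  21.] [ 665.9 -203.5] 134 6 2.4 z [-0.  6. 10.] [ 86. 120.  93.]
scene masking_tape 0.83 [308. 307.  43.  31.] [ 418.4 -104.8] 96 92 50.5 z [ 2. 16. 25.] [ 96. 129. 147.]
scene cover_plate 0.64 [182. 284.  42.  26.] [366.4 202.5] 121 52 10.7 z [1. 4. 7.] [152. 165. 168.]
scene return_box 0.81 [295. 232. 116. 107.] [595.9  70.9] 288 181 -89.7 z [ 14. 111. 151.] [9
[... 1327 characters left out ...]
 35.9 z [-0. 14. 23.] [110. 141. 162.]
side cover_plate 0.74 [256. 250.  52.  34.] [385.6 303. ] 228 118 72.2 z [-0.  2. 33.] [158. 171. 176.]
side return_box 0.88 [354. 251.  90. 115.] [596.2  69.5] 289 174 -89.4 z [ 13. 114. 149.] [111. 103.  97.]
side return_box 0.42 [266. 357.  64.  29.] [ 357.9 -221.6] 134 19 8.6 z [-1.  5.  9.] [127. 114. 104.]
side flap 0.69 [357. 230.  48.  27.] [612.   54.9] 138 96 89.6 z [135. 136. 138.] [ 86. 177. 215.]
side bolt 0.66 [355. 230.  52.  28.] [612.3  41.8] 176 96 -89.7 z [135. 136. 138.] [ 88. 176. 214.]
side bolt 0.31 [288. 388.  76.  15.] [ 379.7 -321.8] 131 20 -18.7 z [-0.  5.  9.] [ 96. 137. 178.]
deck (array([697.4, 172. ]), 605, 265, 53.1) 2518
```

```bash
python3 - <<'E'
from h import *
print(step([.56,.10,.42]), step([.56,.10,.42],0))
E
```

```text
(array([-295.6,  463.8, -183.4]), array([0., 0., 0.])) (array([-295.6,  463.8, -183.4]), array([0.  , 0.  , 1.13]))
```

```bash
for k in 1 2; do python3 -m pendant '[[-28,44,-18,0,0,0],[-28,44,-18,0,0,0],[-28,44,-18,0,0,0],[-28,44,-18,0,0,0],[-28,44,-18,0,0,0]]' 60|tail -c 300; done; for k in 1 2;do python3 -m pendant '[[0,0,0,0,0,0.141],[0,0,0,0,0,0.141],[0,0,0,0,0,0.141],[0,0,0,0,0,0.141]]'|tail -c 300; done
python3 - <<'E'
from h import *
print(step([.56,.10,.42],0), bot.get_obs()["position"])
i,im,d=grab("wrist"); cv2.imwrite("pics/w1.png",im)
T=i["camera_from_world"]; print("cam pos",-T[:3,:3].T@T[:3,3], T[2,:3])
for l in ("flap","return_box","bolt_knob"):
    for r in nets.trace("wrist",l)[:2]:
        p=clean(cloud("wrist",i,d,r["region"])); print(l,round(r["score"],2),np.round(r["rect"]),pose2d(p),np.round(np.percentile(p[:,2],[5,50,95])*1000))
E
```

```text
t: 1.5
position: [0.3933, 0.3633, 0.3178]
orientation: [2.646, 1.693, -0.005]
ft_force: [0.8, 0.9, -0.4]
opening: 0.0604
t: 2.0
position: [0.5197, 0.1639, 0.4008]
orientation: [2.645, 1.694, 0.0]
ft_force: [0.1, 0.5, -0.7]
opening: 0.06
t: 2.4
position: [0.5241, 0.1571, 0.404]
orientation: [3.021, 0.853, 0.009]
ft_force: [-0.4, 0.3, -0.7]
opening: 0.0599
t: 2.8
position: [0.524, 0.1567, 0.4042]
orientation: [3.141, -0.061, 0.011]
ft_force: [-0.5, 0.3, 1.3]
opening: 0.0603
(array([ 38.3,  55.3, -15.5]), array([ 0.   , -0.007, -0.039])) [0.52398658 0.15670034 0.40422258]
cam pos [0.52540764 0.22855287 0.55171348] [-0.00403434 -0.25396544 -0.96720488]
flap 0.57 [409. 303. 101. 147.] (array([611.6,  53.9]), 230, 108, -87.3) [137. 138. 140.]
return_box 0.66 [399. 252. 173. 246.] (array([628.1,  78.9]), 287, 229, 89.4) [106. 139. 153.]
bolt_knob 0.63 [417. 219.  22.  80.] (array([615.8, 140.4]), 86, 17, -89.1) [161. 164. 193.]
```

View pics/w1.png

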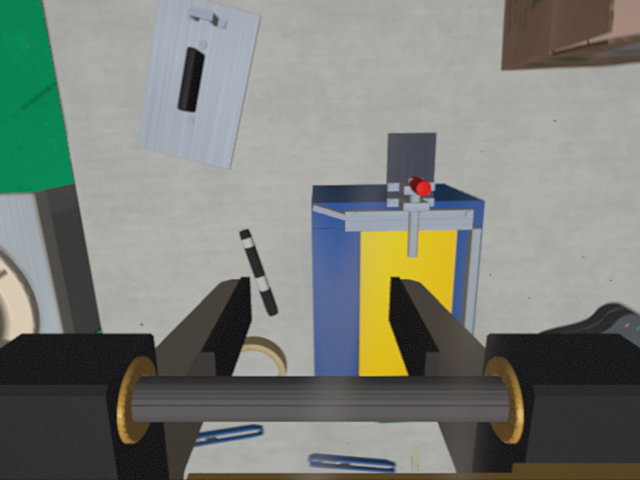

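The wrist view shows the box with the bolt across and its red knob at (421,187). The keeper end of the plate already faces the bolt's side, with the plate yawed about -15°. Next I'll fit the box and the knob.

```bash
python3 - <<'E'
from h import *
i,im,d=grab("wrist")
h=cv2.cvtColor(im,cv2.COLOR_BGR2HSV)
def show(n,m):
    p=cloud("w",i,d,m); print(n,len(p),np.round(np.percentile(p,[1,50,99],axis=0)*1000,1).tolist()); return p
yel=(h[...,0]>20)&(h[...,0]<35)&(h[...,1]>150)&(abs(d-.41)<.05)
ys=show("yellow",yel)
# edges in x per row -> line fits
P=ys[abs(ys[:,2]-.138)<.01]
for lo,hi in((.05,.10),(.0,.05),(.1,.13)):
    q=P[(P[:,1]>lo)&(P[:,1]<hi)]; 
    if len(q): print(lo,np.round(np.percentile(q[:,0],[.5,99.5])*1000,1), len(q))
red=(((h[...,0]<6)|(h[...,0]>174))&(h[...,1]>170)&(h[...,2]>90)); red[:140]=0; red[240:]=0
r=show("red",red); top=r[r[:,2]>.188]; print("knob top",np.round([top.min(0)*1000,top.max(0)*1000],1))
p=cloud("w",i,d); q=p[(abs(p[:,2]-.140)<.018)&(p[:,0]>.48)&(p[:,0]<.72)&(p[:,1]<.17)&(p[:,1]>0)]
for lo in (.02,.05,.08,.11):
    s=q[(q[:,1]>lo)&(q[:,1]<lo+.03)]; print(lo,np.round(np.percentile(s[:,0],[.5,99.5])*1000,1))
dk=q[abs(q[:,2]-.14)<.004]
for lo in (.52,.56,.6,.64): 
    s=dk[(dk[:,0]>lo)&(dk[:,0]<lo+.04)]; print("ymax",lo,round(np.percentile(s[:,1],99.7)*1000,1))
E
```

```text
yellow 7034 [[564.6, -8.1, 136.6], [595.0, 82.4, 138.5], [660.3, 125.1, 140.3]]
0.05 [564.7 660.6] 3271
0.0 [563.4 660. ] 1415
0.1 [565.9 661.4] 2035
red 240 [[607.4, 170.3, 167.2], [612.8, 177.9, 191.8], [619.6, 183.2, 193.9]]
knob top [[607.3 170.2 188.2]
 [620.  183.  194.1]]
0.02 [513.5 685.4]
0.05 [514.5 685.6]
0.08 [515.6 686.3]
0.11 [515.5 687. ]
ymax 0.52 158.0
ymax 0.56 168.3
ymax 0.6 169.1
ymax 0.64 155.8
```

```bash
python3 - <<'E'
from h import *
print(step([.6137,.1767,.196],-1.2))
E
```

```text
(array([ 87.7, -22.6, 208.8]), array([ 0.   , -0.007, -0.007]))
```

```bash
python3 -m pendant '[[44,-11,0,0,-0.007,-0.007],[44,-11,40,0,0,0],[0,0,50,0,0,0],[0,0,50,0,0,0]]' 50; python3 - <<'E'
from h import *
print(step([.6137,.1767,.196],-1.2))
E
```

```text
t: 3.45
position: [0.6139, 0.1773, 0.2745]
orientation: [-3.137, 0.011, -0.024]
ft_force: [1.5, -0.6, -1.1]
opening: 0.05
(array([-1.4,  0.9, 78.5]), array([-0.004, -0.015,  0.014]))
```

```bash
python3 -m pendant '[[-0.5,1,35,-0.004,-0.012,0.012],[0,0,25,0,0,0],[0,0,18,0,0,0],[0,0,0,0,0,0],[0,0,0,0,0,0]]'; python3 - <<'E'
from h import *
print(step([.6137,.1767,.196],-1.2))
E
```

```text
t: 3.95
position: [0.6099, 0.1752, 0.1848]
orientation: [3.138, -0.006, -0.016]
ft_force: [1.2, 0.6, 1.0]
opening: 0.0499
(array([  3.7,  -1.5, -11.2]), array([0.004, 0.01 , 0.017]))
```

```bash
python3 -m pendant '[[3.7,-1.5,-11,0.004,0.01,0.015],[0,0,0,0,0,0],[0,0,0,0,0,0]]'; python3 -m pendant '[[0,0,0,0,0,0],[0,0,0,0,0,0],[0,0,0,0,0,0],[0,0,0,0,0,0],[0,0,0,0,0,0]]' 0
```

```text
t: 4.25
position: [0.6159, 0.1774, 0.2007]
orientation: [-3.139, 0.029, -0.01]
ft_force: [-0.8, 0.5, 0.3]
opening: 0.0504
t: 4.75
position: [0.6152, 0.1777, 0.2026]
orientation: [-3.138, 0.028, -0.009]
ft_force: [-2.0, 0.4, 8.7]
opening: 0.0126
```

```bash
python3 -m pendant '[[0,-10,0,0,0,0],[0,-10,0,0,0,0],[0,-8,0,0,0,0],[0,0,0,0,0,0],[0,0,0,0,0,0]]'
```

```text
t: 5.25
position: [0.6158, 0.2073, 0.2027]
orientation: [-3.14, 0.028, -0.009]
ft_force: [-0.6, -2.1, 2.7]
opening: 0.0128
```

```bash
python3 -m pendant '[[0,-4,0,0,0,0],[0,-3,0,0,0,0],[0,0,0,0,0,0]]'; python3 -m pendant '[[0,0,0,0,0,0],[0,0,0,0,0,0],[0,0,0,0,0,0]]' 50; python3 -m pendant '[[0,0,-45,0,0,0],[0,0,-50,0,0,0],[0,0,-20,0,0,0],[0,0,0,0,0,0],[0,0,0,0,0,0]]'
python3 - <<'E'
from h import *
i,im,d=grab("wrist")
h=cv2.cvtColor(im,cv2.COLOR_BGR2HSV)
red=(((h[...,0]<6)|(h[...,0]>174))&(h[...,1]>170)&(h[...,2]>90))
p=cloud("w",i,d,red);p=p[(p[:,2]>.186)&(p[:,2]<.2)];print("knob",np.round([p.min(0)*1000,p.max(0)*1000],1),"expect y",46+162)
i,im,d=grab("side")
for r in nets.trace("side","cutter_1")[:5]:
    p=clean(cloud("s",i,d,r["region"])); print(round(r["score"],2),np.round(r["rect"]),pose2d(p))
print(step([.357,-.222,.15],-81.3),bot.get_obs()["qpos"])
E
```

```text
t: 5.55
position: [0.6158, 0.2079, 0.2027]
orientation: [3.131, -0.026, 0.007]
ft_force: [-1.4, 2.7, 1.4]
opening: 0.0126
t: 5.85
position: [0.6158, 0.2084, 0.2023]
orientation: [3.133, -0.026, 0.007]
ft_force: [0.4, -0.1, 0.3]
opening: 0.0348
t: 6.35
position: [0.6142, 0.2103, 0.3183]
orientation: [3.133, -0.025, 0.001]
ft_force: [0.3, 0.4, 0.3]
opening: 0.0501
knob [[613.2 201.1 190.4]
 [621.2 211.8 193.8]] expect y 208
0.93 [286. 387.  72.  16.] (array([ 377. , -318.7]), 136, 23, -19.0)
0.85 [397. 419.  77.  33.] (array([ 545.5, -434.1]), 142, 29, 9.6)
0.82 [267. 356.  64.  25.] (array([ 358.6, -212.5]), 135, 38, 7.8)
0.77 [375. 359.  68.  15.] (array([ 563.8, -271.8]), 140, 35, -8.5)
0.6 [289. 287.  24.  28.] (array([441.2,  46. ]), 139, 26, -75.9)
(array([-249.4,  434.4,  171.6]), array([ 0.009, -0.005,  1.403])) [ 0.3317385   0.33161349  1.48449128 -0.00871316  1.33037488  0.34989959]
```

```bash
for k in 1 2; do python3 -m pendant '[[-25,43,0,0,0,0],[-25,43,0,0,0,0],[-25,43,0,0,0,0],[-25,43,0,0,0,0],[-25,43,0,0,0,0]]' 50|tail -4|head -1; done; for k in 1 2;do python3 -m pendant '[[0,0,6,0,0,0.141],[0,0,6,0,0,0.141],[0,0,6,0,0,0.141],[0,0,6,0,0,0.141],[0,0,6,0,0,0.141]]'|head -3; done;python3 -m pendant '[[0,0,0,0,0,0],[0,0,0,0,0,0]]'
cat > cut.py <<'E'
from h import *
def look():
    i,im,d=grab("wrist"); out=[]
    for r in nets.trace("wrist","cutter_1"):
        if r["score"]<.3: continue
        p=cloud("w",i,d,r["region"]); p=p[abs(p[:,2]-.008)<.012]
        if len(p)<50: continue
        c,l,w,a=pose2d(p); out.append(c)
        print(round(r["score"],2),np.round(r["rect"]),c,l,w,a,np.round(np.percentile(p[:,2],[5,95])*1000),im[r["region"]].mean(0).round())
    return im
E
python3 - <<'E'
from cut import *
im=look(); cv2.imwrite("pics/w2.png",im); print(step([.357,-.222,.024],-81.3))
E
```

```text
position: [0.4827, -0.0014, 0.31]
position: [0.3511, -0.2136, 0.3083]
t: 8.0
position: [0.3428, -0.2189, 0.2721]
orientation: [2.912, -1.135, -0.042]
t: 8.5
position: [0.3379, -0.2168, 0.2345]
orientation: [2.301, -2.099, -0.048]
t: 8.7
position: [0.3364, -0.2159, 0.2321]
orientation: [2.302, -2.097, -0.056]
ft_force: [-0.5, -0.3, -0.6]
opening: 0.0503
0.87 [625.  28.  25.  57.] [ 497.7 -443.2] 42 17 12.1 [ 2. 11.] [ 54.  96. 127.]
0.64 [329. 172.  25. 156.] [ 357.2 -218.9] 136 19 7.9 [ 3. 11.] [141. 117. 103.]
0.64 [412.   7.  22.  14.] [ 496.8 -269.4] 17 10 -85.7 [ 2. 11.] [123.  82.  52.]
0.58 [448. 160.  94. 150.] [ 376.8 -320.1] 137 22 -19.5 [ 3. 11.] [ 80. 120. 149.]
(array([  9.5, -28.9, 207.3]), array([ 0.044,  0.009, -0.059]))
```

View pics/w2.png

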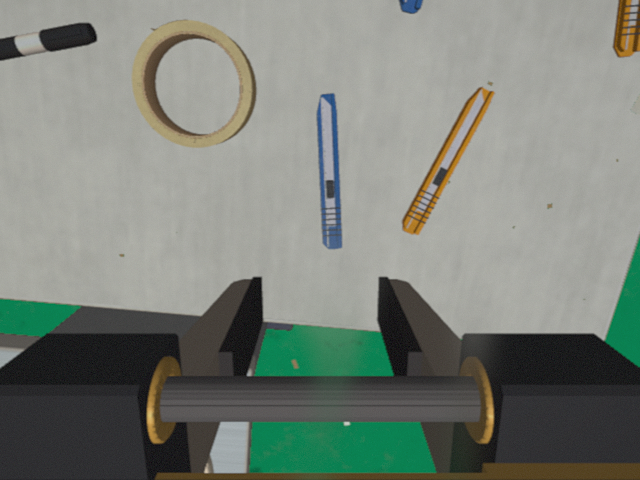

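```bash
python3 - <<'E'
from cut import *
print(step([.357,-.219,.024],-82))
E
python3 -m pendant '[[6,-10,40,0.044,0.009,-0.05],[0,-10,40,0,0,0],[0,0,30,0,0,0],[0,0,0,0,0,0],[0,0,0,0,0,0]]' 50
python3 - <<'E'
from cut import *
print(step([.357,-.219,.024],-82))
E
```

```text
(array([  6.5, -29.2, 207.3]), array([ 0.044,  0.009, -0.047]))
t: 9.3
position: [0.3587, -0.2214, 0.122]
orientation: [-2.386, 2.04, -0.013]
ft_force: [-0.1, 0.5, 0.5]
opening: 0.0499
(array([-3.2,  2. , 98. ]), array([-0.007, -0.005,  0.017]))
```

```bash
python3 -m pendant '[[-3,2,30,-0.007,-0.005,0.015],[0,0,30,0,0,0],[0,0,20,0,0,0],[0,0,0,0,0,0],[0,0,0,0,0,0]]'
python3 - <<'E'
from cut import *
print(step([.357,-.219,.024],-82))
E
```

```text
t: 9.8
position: [0.363, -0.223, 0.0483]
orientation: [-2.375, 2.053, -0.021]
ft_force: [0.9, -0.6, 0.1]
opening: 0.0499
(array([-5. ,  5.6, 24.2]), array([-0.01 , -0.009,  0.005]))
```

```bash
python3 -m pendant '[[-5,6,14,-0.01,-0.009,0],[0,0,10,0,0,0],[0,0,0,0,0,0],[0,0,0,0,0,0]]'
python3 - <<'E'
from cut import *
print(step([.357,-.219,.024],-82))
E
```

```text
t: 10.2
position: [0.3583, -0.2202, 0.0259]
orientation: [-2.376, 2.053, -0.008]
ft_force: [0.2, -0.2, 0.2]
opening: 0.05
(array([-1.4,  1.1,  1.9]), array([-0.004, -0.003,  0.006]))
```

```bash
python3 -m pendant '[[0,0,2,0,0,0],[0,0,0,0,0,0],[0,0,0,0,0,0],[0,0,0,0,0,0],[0,0,0,0,0,0]]' 0|tail -2;  python3 -m pendant '[[0,0,-40,0,0,0],[0,0,-50,0,0,0],[0,0,-50,0,0,0],[0,0,-50,0,0,0],[0,0,-15,0,0,0]]'|tail -1; for k in 1 2;do python3 -m pendant '[[0,0,0,0,0,-0.141],[0,0,0,0,0,-0.141],[0,0,0,0,0,-0.141],[0,0,0,0,0,-0.141],[0,0,0,0,0,-0.141]]'|tail -1; done; python3 -m pendant '[[0,0,0,0,0,0],[0,0,0,0,0,0]]'
python3 - <<'E'
from cut import *
print(step([.596,.038,.23],-1.2))
E
```

```text
ft_force: [-0.6, -0.9, -1.2]
opening: 0.0175
opening: 0.0172
opening: 0.0174
opening: 0.0173
t: 12.4
position: [0.355, -0.2182, 0.2369]
orientation: [3.139, 0.059, 0.005]
ft_force: [-0.1, -0.2, -0.2]
opening: 0.0171
(array([ 250.5, -246.9,    7.3]), array([ 0.002, -0.003,  0.059]))
```

```bash
python3 -m pendant '[[40,-40,0,0,0,0.058],[42,-42,0,0,0,0],[42,-42,0,0,0,0],[42,-42,0,0,0,0],[42,-42,0,0,0,0]]'|tail -1; python3 -m pendant '[[25,-25,0,0,0,0],[0,0,0,0,0,0],[0,0,0,0,0,0]]'
python3 - <<'E'
from cut import *
print(step([.596,.038,.23],-1.2))
E
```

```text
opening: 0.017
t: 13.2
position: [0.5684, -0.0151, 0.2366]
orientation: [3.137, -0.093, 0.008]
ft_force: [0.9, 0.2, -0.7]
opening: 0.0177
(array([ 24.4, -54.7,   6.5]), array([ 0.003, -0.005, -0.039]))
```

```bash
python3 -m pendant '[[12,-27,0,0.003,-0.005,-0.038],[12,-27,5,0,0,0],[0,0,0,0,0,0],[0,0,0,0,0,0]]'
python3 - <<'E'
from cut import *
print(step([.596,.038,.097],-1.2))
i,im,d=grab("side"); cv2.imwrite("pics/s1.png",cv2.resize(im[150:330,250:470],None,fx=3,fy=3))
E
```

```text
t: 13.6
position: [0.592, 0.0353, 0.2311]
orientation: [3.14, -0.049, -0.004]
ft_force: [0.2, 0.2, -1.1]
opening: 0.0172
(array([  4.3,  -3. , 134. ]), array([ 0.001,  0.003, -0.01 ]))
```

View pics/s1.png

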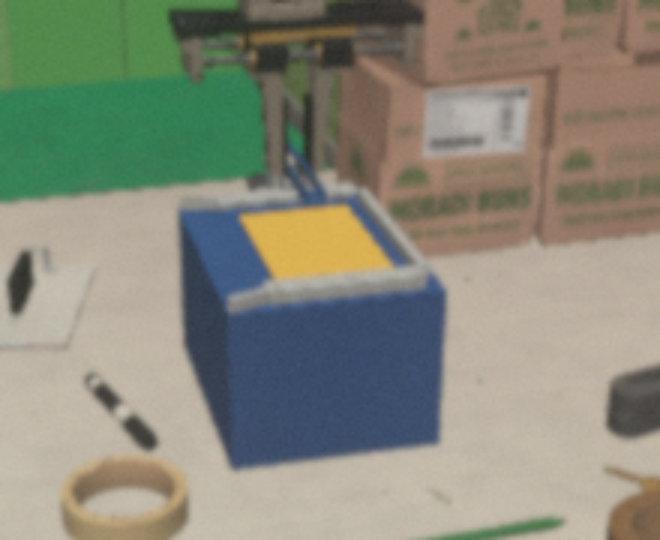

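```bash
python3 -m pendant '[[4,-3,25,0,0.003,-0.01],[0,0,25,0,0,0],[0,0,10,0,0,0],[0,0,0,0,0,0],[0,0,0,0,0,0]]'
python3 - <<'E'
from cut import *
print(step([.596,.038,.097],-1.2))
E
```

```text
t: 14.15
position: [0.5946, 0.0326, 0.1722]
orientation: [3.139, -0.046, 0.004]
ft_force: [0.3, 0.4, -1.4]
opening: 0.0173
(array([ 1.1, -5.6, 75.1]), array([ 0.002, -0.003, -0.008]))
```

```bash
python3 -m pendant '[[1,-6,15,0,-0.003,0],[0,0,20,0,0,0],[0,0,20,0,0,0],[0,0,10,0,0,0],[0,0,0,0,0,0]]'
python3 - <<'E'
from cut import *
print(step([.596,.038,.097],-1.2))
E
```

```text
t: 14.65
position: [0.5992, 0.0393, 0.1078]
orientation: [3.14, -0.048, 0.011]
ft_force: [-1.7, -0.7, -1.4]
opening: 0.0173
(array([-3.3,  1.4, 10.8]), array([ 0.001, -0.007, -0.01 ]))
```

```bash
python3 -m pendant '[[-3,-1,10,0,-0.005,0],[0,0,2,0,0,0],[0,0,0,0,0,0]]'; python3 -m pendant '[[0,0,0,0,0,0],[0,0,0,0,0,0],[0,0,0,0,0,0],[0,0,0,0,0,0],[0,0,0,0,0,0]]' 31;python3 -m pendant '[[0,0,-30,0,0,0],[0,0,-30,0,0,0],[0,0,-30,0,0,0],[0,0,-50,0,0,0],[0,0,-20,0,0,0]]';
python3 - <<'E'
from cut import *
i,im,d=grab("side"); cv2.imwrite("pics/s2.png",cv2.resize(im[150:330,250:470],None,fx=3,fy=3))
for r in nets.trace("side","cutter_1")[:5]:
    p=clean(cloud("s",i,d,r["region"])); print(round(r["score"],2),np.round(r["rect"]),pose2d(p))
print(step([.56,-.28,.25],-97.5))
E
```

```text
t: 14.95
position: [0.5966, 0.0408, 0.096]
orientation: [3.14, -0.048, 0.004]
ft_force: [-1.1, -0.5, 0.9]
opening: 0.0168
t: 15.45
position: [0.5966, 0.0409, 0.0971]
orientation: [3.141, -0.048, 0.005]
ft_force: [-1.8, 0.5, 0.3]
opening: 0.0312
t: 15.95
position: [0.5961, 0.0408, 0.2591]
orientation: [3.14, -0.048, 0.002]
ft_force: [1.3, 0.2, -0.5]
opening: 0.0308
0.94 [288. 388.  75.  17.] (array([ 379. , -314.8]), 137, 31, -17.9)
0.74 [375. 359.  69.  15.] (array([ 561.8, -278.7]), 138, 21, -7.7)
0.71 [396. 420.  73.  37.] (array([ 546.1, -435.6]), 141, 30, 13.3)
(array([-26.3, 321.7,   8.5]), array([-1.000e-03, -2.000e-03,  1.671e+00]))
```

View pics/s2.png

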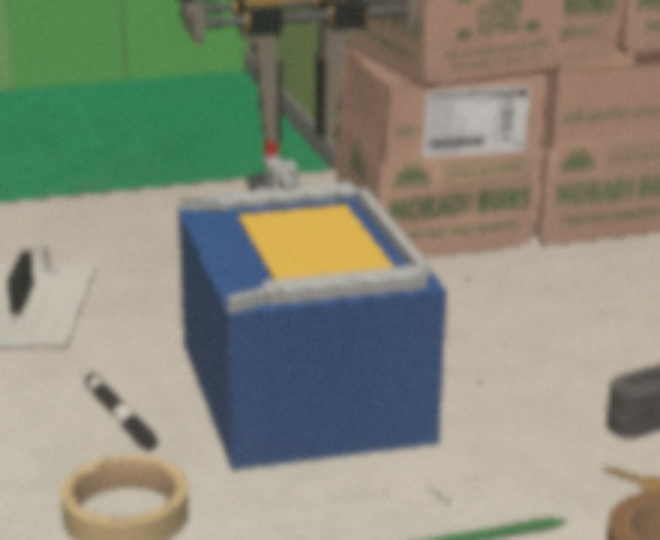

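The first cutter is in the box and the flap has shut. Next is the blue cutter at (561,-279).

```bash
python3 -m pendant '[[-4,45,0,0,0,0],[-4,45,0,0,0,0],[-4,45,0,0,0,0],[-4,45,0,0,0,0],[-4,45,0,0,0,0]]' 50|tail -1; python3 -m pendant '[[-4,45,0,0,0,0],[-2,45,0,0,0,0],[0,0,0,0,0,0.14],[0,0,0,0,0,0.14],[0,0,0,0,0,0.14]]'|tail -1;python3 -m pendant '[[0,0,0,0,0,0.14],[0,0,0,0,0,0.14],[0,0,0,0,0,0.14],[0,0,0,0,0,0.14],[0,0,0,0,0,0.14]]'|tail -1;python3 -m pendant '[[0,0,0,0,0,0.14],[0,0,0,0,0,0.14],[0,0,0,0,0,0.14],[0,0,0,0,0,0.13],[0,0,0,0,0,0]]'
python3 - <<'E'
from cut import *
look(); print(step([.561,-.279,.024],-97.5))
E
```

```text
opening: 0.0503
opening: 0.0501
opening: 0.0501
t: 18.05
position: [0.5531, -0.2844, 0.2309]
orientation: [1.989, -2.423, -0.025]
ft_force: [-1.5, 0.8, 0.3]
opening: 0.0501
0.95 [493. 177.  54. 151.] [ 544.4 -439.6] 140 22 9.2 [ 3. 11.] [ 80. 115. 143.]
0.89 [312. 195.  24. 149.] [ 560.3 -276.6] 139 19 -7.5 [ 3. 11.] [138. 118. 105.]
0.66 [382. 387.  19.  80.] [ 354.2 -309. ] 96 14 -15.2 [ 2. 11.] [ 76. 113. 141.]
(array([ -5.7, -10.3, 207. ]), array([ 0.017,  0.005, -0.059]))
```

```bash
python3 -m pendant '[[-8,-7,40,0.017,0.005,-0.055],[0,0,40,0,0,0],[0,0,40,0,0,0],[0,0,0,0,0,0],[0,0,0,0,0,0]]' 50
python3 - <<'E'
from cut import *
print(step([.560,-.277,.024],-97.5))
E
```

```text
t: 18.65
position: [0.5629, -0.2783, 0.109]
orientation: [-2.087, 2.345, -0.007]
ft_force: [0.6, 0.4, 1.0]
opening: 0.0501
(array([-1. ,  3.5, 85. ]), array([-0.005, -0.001,  0.015]))
```

```bash
python3 -m pendant '[[-1,3,30,-0.005,-0.001,0.014],[0,0,25,0,0,0],[0,0,15,0,0,0],[0,0,0,0,0,0],[0,0,0,0,0,0]]'
python3 - <<'E'
from cut import *
print(step([.560,-.277,.024],-97.5))
E
```

```text
t: 19.15
position: [0.5664, -0.2804, 0.0469]
orientation: [-2.075, 2.353, -0.019]
ft_force: [0.1, -0.2, 0.2]
opening: 0.0502
(array([-2.6,  7. , 22.8]), array([-0.012, -0.005,  0.005]))
```

```bash
python3 -m pendant '[[-2.5,7,12,-0.012,-0.005,0.004],[0,0,9,0,0,0],[0,0,0,0,0,0],[0,0,0,0,0,0]]'
python3 -m pendant '[[0,0,1,0,0,0],[0,0,0,0,0,0],[0,0,0,0,0,0],[0,0,0,0,0,0],[0,0,0,0,0,0]]' 0
```

```text
t: 19.55
position: [0.5613, -0.2778, 0.0277]
orientation: [-2.072, 2.359, -0.005]
ft_force: [-0.2, -0.5, 1.1]
opening: 0.0499
t: 20.05
position: [0.5617, -0.278, 0.0272]
orientation: [-2.072, 2.359, -0.006]
ft_force: [0.5, -0.4, 0.9]
opening: 0.0168
```

```bash
python3 -m pendant '[[0,0,-40,0,0,0],[0,0,-50,0,0,0],[0,0,-50,0,0,0],[0,0,-50,0,0,0],[0,0,-10,0,0,0]]'|tail -1; python3 -m pendant '[[0,0,0,0,0,-0.135],[0,0,0,0,0,-0.135],[0,0,0,0,0,-0.135],[0,0,0,0,0,-0.135],[0,0,0,0,0,-0.135]]'|tail -1;python3 -m pendant '[[0,0,0,0,0,-0.135],[0,0,0,0,0,-0.135],[0,0,0,0,0,-0.135],[0,0,0,0,0,-0.135],[0,0,0,0,0,-0.135]]'|tail -1; python3 -m pendant '[[0,0,0,0,0,-0.135],[0,0,0,0,0,-0.135],[0,0,0,0,0,0],[0,0,0,0,0,0]]'
python3 - <<'E'
from cut import *
print(step([.596,.038,.23],-1.2))
E
```

```text
opening: 0.0168
opening: 0.017
opening: 0.0169
t: 21.95
position: [0.5557, -0.2751, 0.2245]
orientation: [-3.137, 0.027, 0.013]
ft_force: [0.6, 0.6, -0.6]
opening: 0.0167
(array([  34.8, -313.8,   -4.4]), array([-0.004,  0.008,  0.003]))
```

```bash
python3 -m pendant '[[5,-44,-1,0,0.008,0],[5,-44,-1,0,0,0],[5,-44,-1,0,0,0],[5,-44,0,0,0,0],[5,-44,0,0,0,0]]'|tail -1; python3 -m pendant '[[5,-44,0,0,0,0],[3,-30,0,0,0,0],[0,0,0,0,0,0],[0,0,0,0,0,0]]'
python3 - <<'E'
from cut import *
print(step([.596,.038,.17],-1.2))
E
```

```text
opening: 0.0168
t: 22.85
position: [0.5982, 0.0275, 0.2265]
orientation: [-3.136, 0.085, 0.0]
ft_force: [0.5, 0.0, -1.0]
opening: 0.0168
(array([ -2.7, -10.1,  56.6]), array([-0.004,  0.   , -0.033]))
```

```bash
python3 -m pendant '[[-2,-10,25,-0.004,0,-0.032],[0,0,25,0,0,0],[0,0,5,0,0,0],[0,0,0,0,0,0],[0,0,0,0,0,0]]'
python3 - <<'E'
from cut import *
print(step([.596,.038,.097],-1.2))
E
```

```text
t: 23.35
position: [0.5973, 0.0331, 0.1715]
orientation: [3.14, -0.051, 0.002]
ft_force: [-0.3, 0.2, -0.2]
opening: 0.0173
(array([-1.5, -5. , 74.5]), array([ 0.001, -0.001, -0.011]))
```

```bash
python3 -m pendant '[[-3,-5,15,0,-0.002,-0.01],[-1,0,20,0,0,0],[-1,0,20,0,0,0],[-1,0,15,0,0,0],[0,0,0,0,0,0]]'
python3 -m pendant '[[0,0,2,0,0,0],[0,0,0,0,0,0]]'
python3 - <<'E'
from cut import *
print(step([.596,.038,.097],-1.2))
E
```

```text
t: 23.85
position: [0.594, 0.038, 0.1017]
orientation: [3.141, -0.037, 0.011]
ft_force: [-0.9, -0.4, -0.7]
opening: 0.0164
t: 24.05
position: [0.594, 0.0381, 0.1002]
orientation: [3.141, -0.037, 0.011]
ft_force: [-1.4, 0.2, -0.3]
opening: 0.0169
(array([1.9, 0.1, 3.2]), array([ 0.   , -0.007, -0.003]))
```

```bash
python3 -m pendant '[[2,0,4,0,-0.006,0],[0,0,0,0,0,0]]'; python3 -m pendant '[[0,0,0,0,0,0],[0,0,0,0,0,0],[0,0,0,0,0,0],[0,0,0,0,0,0],[0,0,0,0,0,0]]' 31;python3 -m pendant '[[0,0,-30,0,0,0],[0,0,-30,0,0,0],[0,0,-30,0,0,0],[0,0,-50,0,0,0],[0,0,-20,0,0,0]]';
python3 - <<'E'
from cut import *
i,im,d=grab("side"); cv2.imwrite("pics/s3.png",cv2.resize(im[150:330,250:470],None,fx=3,fy=3))
for r in nets.trace("side","cutter_1")[:5]:
    p=clean(cloud("s",i,d,r["region"])); print(round(r["score"],2),np.round(r["rect"]),pose2d(p))
for r in nets.trace("side","flap")[:1]:
    p=clean(cloud("s",i,d,r["region"])); print("flap",round(r["score"],2),pose2d(p),np.percentile(p[:,2],[2,98]))
print(step([.544,-.42,.25],-81))
E
```

```text
t: 24.25
position: [0.597, 0.0381, 0.0973]
orientation: [-3.141, 0.037, -0.005]
ft_force: [-1.6, -0.5, -1.8]
opening: 0.0169
t: 24.75
position: [0.5969, 0.0381, 0.0979]
orientation: [-3.141, 0.037, -0.004]
ft_force: [-0.8, 0.4, -0.3]
opening: 0.0307
t: 25.25
position: [0.596, 0.038, 0.2595]
orientation: [3.141, -0.037, -0.001]
ft_force: [0.2, 0.6, 0.0]
opening: 0.031
0.86 [396. 419.  75.  34.] (array([ 546.2, -433.3]), 143, 30, 9.7)
0.72 [287. 389.  69.  14.] (array([ 377.1, -320.3]), 135, 21, -20.0)
0.33 [355. 252.  86. 107.] (array([597.6,  75.2]), 298, 174, 90.0)
flap 0.84 (array([612.3,  58. ]), 147, 100, 87.6) [0.13420162 0.13785064]
(array([-40.1, 459. ,   6.6]), array([0.003, 0.002, 1.39 ]))
```

Two are in. Next is the orange cutter at (544,-440).

```bash
python3 -m pendant '[[-4,45,0,0,0,0],[-4,45,0,0,0,0],[-4,45,0,0,0,0],[-4,45,0,0,0,0],[-4,45,0,0,0,0]]' 50|tail -1; python3 -m pendant '[[-4,45,0,0,0,0],[-4,45,0,0,0,0],[-4,45,0,0,0,0],[-4,45,0,0,0,0],[-4,45,0,0,0,0]]'|tail -1; python3 -m pendant '[[0,0,0,0,0,0.135],[0,0,0,0,0,0.135],[0,0,0,0,0,0.135],[0,0,0,0,0,0.135],[0,0,0,0,0,0.135]]'|tail -1;python3 -m pendant '[[0,0,0,0,0,0.135],[0,0,0,0,0,0.135],[0,0,0,0,0,0.135],[0,0,0,0,0,0.135],[0,0,0,0,0,0.1]]'|tail -1;python3 -m pendant '[[0,0,0,0,0,0],[0,0,0,0,0,0]]'
python3 - <<'E'
from cut import *
look(); print(step([.544,-.44,.024],-81))
E
```

```text
opening: 0.0498
opening: 0.0498
opening: 0.0498
opening: 0.05
t: 27.6
position: [0.5283, -0.4224, 0.208]
orientation: [2.409, -2.002, -0.082]
ft_force: [0.1, -0.3, -0.3]
opening: 0.0499
0.96 [352. 186.  27. 164.] [ 545.2 -438.2] 137 19 9.3 [ 3. 11.] [107. 138. 164.]
0.87 [208. 305.  44.  56.] [ 417.1 -326.6] 61 11 -31.6 [ 3. 11.] [104. 141. 168.]
(array([ 26.4, -19.4, 182.9]), array([0.04 , 0.034, 0.026]))
```

```bash
python3 -m pendant '[[15,-10,40,0.04,0.034,0.026],[0,0,40,0,0,0],[0,0,20,0,0,0],[0,0,0,0,0,0],[0,0,0,0,0,0]]' 50
python3 - <<'E'
from cut import *
print(step([.545,-.438,.024],-81))
E
```

```text
t: 28.2
position: [0.5409, -0.4358, 0.106]
orientation: [-2.396, 2.031, -0.01]
ft_force: [-0.8, 0.2, 0.2]
opening: 0.0503
(array([ 2.5, -3.3, 82. ]), array([-0.004, -0.004,  0.008]))
```

```bash
python3 -m pendant '[[2.5,-1.5,30,-0.004,-0.004,0.008],[0,0,25,0,0,0],[0,0,13,0,0,0],[0,0,0,0,0,0],[0,0,0,0,0,0]]'
python3 - <<'E'
from cut import *
print(step([.545,-.438,.024],-81))
E
```

```text
t: 28.7
position: [0.5475, -0.4416, 0.0445]
orientation: [-2.391, 2.037, -0.018]
ft_force: [0.3, 0.1, -0.1]
opening: 0.0501
(array([-4.1,  2. , 20.4]), array([-0.008, -0.008,  0.003]))
```

```bash
python3 -m pendant '[[-4,2,12,-0.008,-0.008,0.004],[0,0,8,0,0,0],[0,0,0,0,0,0],[0,0,0,0,0,0]]'
python3 -m pendant '[[0,0,0.5,0,0,0],[0,0,0,0,0,0],[0,0,0,0,0,0],[0,0,0,0,0,0],[0,0,0,0,0,0]]' 0
```

```text
t: 29.1
position: [0.5463, -0.4389, 0.0264]
orientation: [2.387, -2.042, 0.006]
ft_force: [0.5, -0.0, 0.2]
opening: 0.0498
t: 29.6
position: [0.5467, -0.4392, 0.0266]
orientation: [2.387, -2.042, 0.007]
ft_force: [-0.4, 0.1, -0.7]
opening: 0.0168
```

```bash
python3 -m pendant '[[0,0,-40,0,0,0],[0,0,-50,0,0,0],[0,0,-50,0,0,0],[0,0,-50,0,0,0],[0,0,-10,0,0,0]]'|tail -1; python3 -m pendant '[[0,0,0,0,0,-0.135],[0,0,0,0,0,-0.135],[0,0,0,0,0,-0.135],[0,0,0,0,0,-0.135],[0,0,0,0,0,-0.135]]'|tail -1;python3 -m pendant '[[0,0,0,0,0,-0.135],[0,0,0,0,0,-0.135],[0,0,0,0,0,-0.135],[0,0,0,0,0,-0.135],[0,0,0,0,0,-0.1]]'|tail -1; python3 -m pendant '[[0,0,0,0,0,0],[0,0,0,0,0,0],[0,0,0,0,0,0]]'
python3 - <<'E'
from cut import *
print(step([.596,.038,.23],-1.2))
E
```

```text
opening: 0.0169
opening: 0.0169
opening: 0.0169
t: 31.4
position: [0.542, -0.4356, 0.2244]
orientation: [-3.136, 0.081, 0.011]
ft_force: [0.2, -0.3, -0.9]
opening: 0.0168
(array([  29.3, -475.8,   -3.7]), array([-0.004,  0.007, -0.031]))
```

```bash
python3 -m pendant '[[5,-44,-1,0,0.007,0],[5,-44,-1,0,0,0],[5,-44,-1,0,0,0],[5,-44,0,0,0,0],[3,-44,0,0,0,0]]'|tail -1; python3 -m pendant '[[3,-44,0,0,0,0],[3,-44,0,0,0,0],[3,-44,0,0,0,0],[3,-44,0,0,0,0],[2,-44,0,0,0,0]]'|tail -1;python3 -m pendant '[[1,-20,0,0,0,0],[0,0,0,0,0,0],[0,0,0,0,0,0]]'
python3 - <<'E'
from cut import *
print(step([.596,.038,.17],-1.2))
E
```

```text
opening: 0.0169
opening: 0.0172
t: 32.7
position: [0.6112, 0.0372, 0.2287]
orientation: [-3.136, 0.127, -0.007]
ft_force: [-0.3, -0.5, -0.3]
opening: 0.0172
(array([-15.5,   0.6,  58.6]), array([-0.003, -0.004, -0.06 ]))
```

```bash
python3 -m pendant '[[-14,0,25,-0.003,-0.004,-0.058],[0,0,25,0,0,0],[0,0,5,0,0,0],[0,0,0,0,0,0],[0,0,0,0,0,0]]'
python3 - <<'E'
from cut import *
print(step([.596,.038,.097],-1.2))
E
```

```text
t: 33.2
position: [0.598, 0.033, 0.1742]
orientation: [3.141, -0.045, 0.004]
ft_force: [-0.5, -0.2, -0.3]
opening: 0.0174
(array([-2.4, -5. , 77.1]), array([ 0.001, -0.003, -0.008]))
```

```bash
python3 -m pendant '[[-4,-5,15,0,-0.003,-0.008],[-1,0,20,0,0,0],[-1,0,20,0,0,0],[-1,0,18,0,0,0],[0,0,0,0,0,0]]'
python3 -m pendant '[[1,0,2,0,-0.005,0],[0,0,0,0,0,0]]'
python3 - <<'E'
from cut import *
print(step([.596,.038,.097],-1.2))
E
```

```text
t: 33.7
position: [0.594, 0.0383, 0.1012]
orientation: [-3.141, 0.034, -0.012]
ft_force: [-1.5, -0.5, -1.1]
opening: 0.0171
t: 33.9
position: [0.5952, 0.0386, 0.0997]
orientation: [-3.141, 0.033, -0.003]
ft_force: [-1.2, 0.3, -1.5]
opening: 0.0171
(array([0.8, 0.5, 2.7]), array([-0.   , -0.002, -0.   ]))
```

```bash
python3 -m pendant '[[1,0,3,0,-0.002,0],[0,0,0,0,0,0]]'; python3 -m pendant '[[0,0,0,0,0,0],[0,0,0,0,0,0],[0,0,0,0,0,0],[0,0,0,0,0,0],[0,0,0,0,0,0]]' 31;python3 -m pendant '[[0,0,-30,0,0,0],[0,0,-30,0,0,0],[0,0,-30,0,0,0],[0,0,-50,0,0,0],[0,0,-20,0,0,0]]';
python3 - <<'E'
from cut import *
i,im,d=grab("side"); cv2.imwrite("pics/s4.png",im)
for r in nets.trace("side","cutter_1")[:5]:
    p=clean(cloud("s",i,d,r["region"])); print(round(r["score"],2),np.round(r["rect"]),pose2d(p))
for r in nets.trace("side","flap")[:1]:
    p=clean(cloud("s",i,d,r["region"])); print("flap",round(r["score"],2),pose2d(p),np.percentile(p[:,2],[2,98]))
print(step([.37,-.31,.25],-109))
E
```

```text
t: 34.1
position: [0.5972, 0.0387, 0.098]
orientation: [-3.141, 0.033, -0.003]
ft_force: [-1.8, 0.4, -2.0]
opening: 0.0172
t: 34.6
position: [0.5971, 0.0387, 0.0989]
orientation: [-3.141, 0.033, -0.004]
ft_force: [-0.7, -0.0, -0.6]
opening: 0.0311
t: 35.1
position: [0.5961, 0.0385, 0.2604]
orientation: [-3.141, 0.033, 0.002]
ft_force: [-0.1, 0.4, -0.4]
opening: 0.0307
0.27 [354. 251.  89. 114.] (array([628.6,  73.8]), 297, 232, 88.3)
flap 0.77 (array([610.1,  60.5]), 150, 100, 88.7) [0.1340902  0.13783528]
(array([-217.5,  353.1,    8.1]), array([0.004, 0.003, 1.881]))
```

View pics/s4.png

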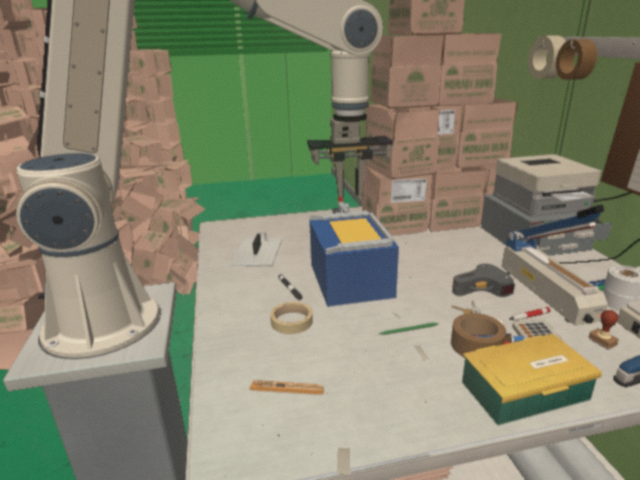

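The last orange cutter is still at (287,388), though the network missed it this time.

```bash
python3 -m pendant '[[-26,42,0,0,0,0],[-26,42,0,0,0,0],[-26,42,0,0,0,0],[-26,42,0,0,0,0],[-26,42,0,0,0,0]]' 50|tail -1; python3 -m pendant '[[-26,42,0,0,0,0],[-26,42,0,0,0,0],[-26,42,0,0,0,0],[0,0,0,0,0,0.135],[0,0,0,0,0,0.135]]'|tail -1; python3 -m pendant '[[0,0,0,0,0,0.135],[0,0,0,0,0,0.135],[0,0,0,0,0,0.135],[0,0,0,0,0,0.135],[0,0,0,0,0,0.135]]'|tail -1;python3 -m pendant '[[0,0,0,0,0,0.135],[0,0,0,0,0,0.135],[0,0,0,0,0,0.135],[0,0,0,0,0,0.135],[0,0,0,0,0,0.135]]'|tail -1;python3 -m pendant '[[0,0,0,0,0,0.135],[0,0,0,0,0,0],[0,0,0,0,0,0]]'
python3 - <<'E'
from cut import *
look(); print(step([.377,-.32,.024],-109))
E
```

```text
opening: 0.0501
opening: 0.0501
opening: 0.0491
opening: 0.05
t: 37.55
position: [0.36, -0.2919, 0.221]
orientation: [1.889, -2.486, -0.072]
ft_force: [0.0, -0.4, 0.4]
opening: 0.0501
0.95 [350. 167.  31. 161.] [ 377.4 -318.9] 137 18 -19.5 [ 3. 11.] [ 97. 128. 154.]
(array([ 25. , -33.1, 195.7]), array([0.048, 0.011, 0.06 ]))
```

```bash
python3 -m pendant '[[14,-9,40,0.048,0.011,0.06],[6,-10,40,0,0,0],[0,0,25,0,0,0],[0,0,0,0,0,0],[0,0,0,0,0,0]]' 50
python3 - <<'E'
from cut import *
print(step([.3775,-.319,.024],-109.5))
E
```

```text
t: 38.15
position: [0.3728, -0.3178, 0.1142]
orientation: [-1.834, 2.548, -0.009]
ft_force: [-0.1, 0.5, 0.6]
opening: 0.0502
(array([-0.5, -4.4, 90.2]), array([-0.006, -0.002,  0.017]))
```

```bash
python3 -m pendant '[[-0.5,-3,30,-0.006,-0.002,0.016],[0,0,28,0,0,0],[0,0,17,0,0,0],[0,0,0,0,0,0],[0,0,0,0,0,0]]'
python3 - <<'E'
from cut import *
print(step([.3775,-.319,.024],-109.5))
E
```

```text
t: 38.65
position: [0.3809, -0.322, 0.0449]
orientation: [-1.819, 2.558, -0.017]
ft_force: [-0.0, 0.1, 0.4]
opening: 0.0501
(array([-1.8,  4.4, 20.9]), array([-0.011, -0.004,  0.006]))
```

```bash
python3 -m pendant '[[-2,4,12,-0.011,-0.004,0.004],[0,0,8.5,0,0,0],[0,0,0,0,0,0],[0,0,0,0,0,0]]'
python3 -m pendant '[[0,0,0.5,0,0,0],[0,0,0,0,0,0],[0,0,0,0,0,0],[0,0,0,0,0,0],[0,0,0,0,0,0]]' 0
```

```text
t: 39.05
position: [0.3796, -0.3202, 0.0264]
orientation: [-1.815, 2.563, -0.006]
ft_force: [-0.1, -0.0, -0.3]
opening: 0.0499
t: 39.55
position: [0.3798, -0.3205, 0.0265]
orientation: [-1.815, 2.563, -0.008]
ft_force: [0.9, -0.4, -1.2]
opening: 0.0168
```

```bash
python3 -m pendant '[[0,0,-40,0,0,0],[0,0,-50,0,0,0],[0,0,-50,0,0,0],[0,0,-50,0,0,0],[0,0,-10,0,0,0]]'|tail -1; python3 -m pendant '[[0,0,0,0,0,-0.135],[0,0,0,0,0,-0.135],[0,0,0,0,0,-0.135],[0,0,0,0,0,-0.135],[0,0,0,0,0,-0.135]]'|tail -1;python3 -m pendant '[[0,0,0,0,0,-0.135],[0,0,0,0,0,-0.135],[0,0,0,0,0,-0.135],[0,0,0,0,0,-0.135],[0,0,0,0,0,-0.135]]'|tail -1; python3 -m pendant '[[0,0,0,0,0,-0.135],[0,0,0,0,0,-0.135],[0,0,0,0,0,-0.135],[0,0,0,0,0,-0.1]]'|tail -1;python3 -m pendant '[[0,0,0,0,0,0],[0,0,0,0,0,0]]'
python3 - <<'E'
from cut import *
print(step([.596,.038,.23],-1.2))
E
```

```text
opening: 0.0167
opening: 0.0167
opening: 0.0173
opening: 0.0169
t: 41.65
position: [0.3724, -0.3143, 0.2195]
orientation: [-3.131, -0.031, 0.018]
ft_force: [-0.3, -0.7, 0.0]
opening: 0.0168
(array([ 230.5, -347.8,   -9.6]), array([-0.01 ,  0.012,  0.041]))
```

```bash
python3 -m pendant '[[28,-42,-1,-0.01,0.012,0.041],[28,-42,-1,0,0,0],[28,-42,-1,0,0,0],[28,-42,0,0,0,0],[28,-42,0,0,0,0]]'|tail -1; python3 -m pendant '[[28,-42,0,0,0,0],[28,-42,0,0,0,0],[15,-25,0,0,0,0],[0,0,0,0,0,0],[0,0,0,0,0,0]]'
python3 - <<'E'
from cut import *
print(step([.596,.038,.17],-1.2))
E
```

```text
opening: 0.017
t: 42.65
position: [0.5938, 0.0015, 0.219]
orientation: [3.139, -0.089, -0.0]
ft_force: [-0.0, -0.5, -0.9]
opening: 0.0169
(array([  0.1, -36.6,  49. ]), array([ 0.001,  0.   , -0.036]))
```

```bash
python3 -m pendant '[[0,-37,5,0,0,-0.036],[0,0,25,0,0,0],[0,0,18,0,0,0],[0,0,0,0,0,0],[0,0,0,0,0,0]]'
python3 - <<'E'
from cut import *
print(step([.596,.038,.097],-1.2))
E
```

```text
t: 43.15
position: [0.5936, 0.0343, 0.17]
orientation: [3.139, -0.047, -0.002]
ft_force: [0.5, -0.0, -0.3]
opening: 0.017
(array([ 2.3, -3.9, 73. ]), array([ 0.002,  0.001, -0.009]))
```

```bash
python3 -m pendant '[[0,-4,15,0,0,-0.008],[-1,0,20,0,0,0],[0,0,20,0,0,0],[0,0,16,0,0,0],[0,0,0,0,0,0]]'
python3 -m pendant '[[0,0,2,0,-0.005,0],[0,0,0,0,0,0]]'
python3 - <<'E'
from cut import *
print(step([.596,.038,.097],-1.2))
E
```

```text
t: 43.65
position: [0.5948, 0.0363, 0.099]
orientation: [3.139, -0.041, 0.009]
ft_force: [-1.8, 0.3, -0.7]
opening: 0.0168
t: 43.85
position: [0.5949, 0.0361, 0.0976]
orientation: [3.14, -0.042, 0.001]
ft_force: [-1.8, 0.3, 0.2]
opening: 0.0168
(array([ 1. , -2. ,  0.6]), array([ 0.002, -0.001, -0.006]))
```

```bash
python3 -m pendant '[[0,0,0,0,0,0],[0,0,0,0,0,0],[0,0,0,0,0,0],[0,0,0,0,0,0],[0,0,0,0,0,0]]' 31|tail -1;python3 -m pendant '[[0,0,-30,0,0,0],[0,0,-30,0,0,0],[0,0,-30,0,0,0],[0,0,-50,0,0,0],[0,0,-30,0,0,0]]'; python3 -m pendant '[[-40,-50,0,0,0,0],[-40,-50,0,0,0,0],[-40,-50,0,0,0,0],[-40,-40,0,0,0,0.13],[0,0,0,0,0,0.13]]' 60; python3 -m pendant '[[0,0,0,0,0,0],[0,0,0,0,0,0]]'
python3 - <<'E'
from cut import *
i,im,d=grab("side")
for r in nets.trace("side","flap")[:1]:
    p=clean(cloud("s",i,d,r["region"])); print("flap",round(r["score"],2),pose2d(p),np.percentile(p[:,2],[2,98]))
for r in nets.trace("side","cutter_1")[:3]:
    p=clean(cloud("s",i,d,r["region"])); print("cutter",round(r["score"],2),np.round(r["rect"]),pose2d(p))
i,im,d=grab("wrist"); cv2.imwrite("pics/w5.png",im)
p=cloud("w",i,d)
pl=nets.trace("wrist","cover_plate")
for r in pl[:2]:
    q=cloud("w",i,d,r["region"]); print(round(r["score"],2),np.round(r["rect"]))
    t=q[abs(q[:,2]-.005)<.006]; print("plate",pose2d(t),len(t))
    for lo,hi in((.041,.052),(.029,.036)):
        s=q[(q[:,2]>lo)&(q[:,2]<hi)]; 
        if len(s)>5: print(lo,pose2d(s),len(s))
print(bot.get_obs()["position"],step([.386,.303,.3]))
E
```

```text
opening: 0.0311
t: 44.85
position: [0.5942, 0.0363, 0.2707]
orientation: [3.139, -0.041, -0.003]
ft_force: [1.4, -0.3, -0.7]
opening: 0.0311
t: 45.35
position: [0.4682, 0.1993, 0.2757]
orientation: [-3.103, 0.463, -0.024]
ft_force: [-1.6, -0.7, -0.2]
opening: 0.06
t: 45.55
position: [0.4679, 0.2006, 0.2765]
orientation: [-3.103, 0.456, -0.027]
ft_force: [-0.4, -0.1, -0.5]
opening: 0.0598
flap 0.73 (array([612.7,  56.9]), 145, 101, 89.3) [0.13400031 0.13768003]
0.84 [198. 140. 139. 200.]
plate (array([377.1, 288.6]), 189, 123, 73.8) 22160
0.041 (array([378.7, 288.8]), 69, 13, 73.8) 1086
0.029 (array([383.8, 310. ]), 111, 27, 72.5) 556
[0.46823416 0.19978727 0.27611851] (array([-108.4,  -74.9,  -25. ]), array([-0.007, -0.016,  0.   ]))
```

View pics/w5.png

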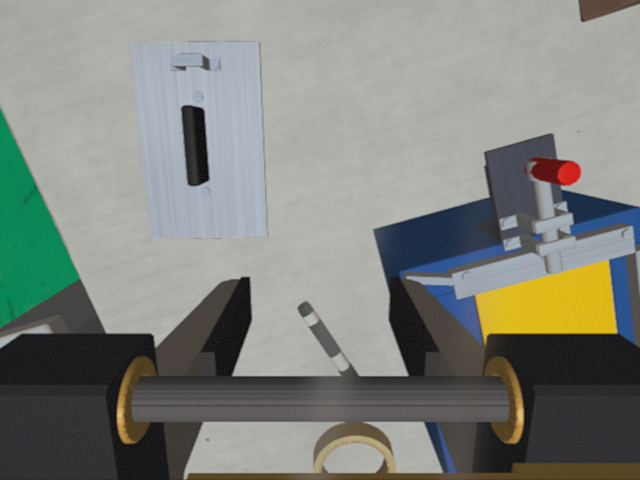

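No cutters show on the table and the flap is shut. The plate lies at (378,289), x-heading -16.2°, with the keeper at the +y end.

```bash
python3 - <<'E'
from cut import *
print(step([.378,.2887,.12],-16.2))
E
python3 -m pendant '[[-35,-20,20,-0.007,-0.016,0],[-35,-20,20,0,0,0],[-20,-20,40,0,0,0],[0,0,40,0,0,0],[0,0,0,0,0,0]]'; python3 -m pendant '[[0,0,0,0,0,0],[0,0,0,0,0,0]]'|tail -1
python3 - <<'E'
from cut import *
print(step([.378,.2887,.034],-16.2))
E
```

```text
(array([-114.7,  -57.6,  154.8]), array([-0.007, -0.016, -0.013]))
t: 46.3
position: [0.4026, 0.2847, 0.1538]
orientation: [-3.103, 0.467, -0.006]
ft_force: [-0.2, 0.2, 0.5]
opening: 0.0598
opening: 0.0602
(array([-26.5,   3.9, 121.3]), array([-0.004, -0.004, -0.017]))
```

```bash
python3 -m pendant '[[-22,3,20,-0.004,-0.004,-0.015],[0,0,30,0,0,0],[0,0,15,0,0,0],[0,0,0,0,0,0],[0,0,0,0,0,0]]'
python3 - <<'E'
from cut import *
i,im,d=grab("wrist"); p=cloud("w",i,d)
r=nets.trace("wrist","cover_plate")[0]; q=cloud("w",i,d,r["region"]); s=q[(q[:,2]>.041)&(q[:,2]<.052)]; print(r["score"],pose2d(s),pose2d(q[abs(q[:,2]-.005)<.006]))
print(step([.378,.2887,.034],-16.2))
E
```

```text
t: 47.0
position: [0.3901, 0.2906, 0.0983]
orientation: [-3.098, 0.45, -0.018]
ft_force: [0.7, 0.5, -0.4]
opening: 0.06
0.62 (array([378.6, 289.2]), 70, 12, 73.3) (array([380.7, 297.4]), 170, 124, 73.3)
(array([-11.7,   6.2,  64.2]), array([-0.013, -0.01 , -0.005]))
```

```bash
python3 -m pendant '[[-11,6,10,-0.013,-0.01,0],[0,0,15,0,0,0],[0,0,10,0,0,0],[0,0,0,0,0,0],[0,0,0,0,0,0]]'
python3 - <<'E'
from cut import *
print(step([.3785,.289,.034],-16.6))
E
```

```text
t: 47.6
position: [0.3774, 0.2885, 0.0639]
orientation: [-3.108, 0.453, -0.001]
ft_force: [0.6, -0.7, 0.3]
opening: 0.0597
(array([ 0.9, -0.8, 29.9]), array([-0.001, -0.001,  0.001]))
```

```bash
python3 -m pendant '[[1,0,15,0,0,0],[0,0,12,0,0,0],[0,0,0,0,0,0],[0,0,0,0,0,0]]'; python3 - <<'E'
from cut import *
print(step([.3785,.289,.034],-16.6))
E
```

```text
t: 48.0
position: [0.3789, 0.2888, 0.0371]
orientation: [-3.107, 0.452, -0.002]
ft_force: [-0.5, -0.7, -0.4]
opening: 0.0601
(array([-0.4, -0.1,  3.1]), array([-0.002, -0.001,  0.001]))
```

```bash
python3 -m pendant '[[0,0,0,0,0,0],[0,0,0,0,0,0],[0,0,0,0,0,0],[0,0,0,0,0,0],[0,0,0,0,0,0]]' 0; python3 -m pendant '[[0,0,-20,0,0,0],[0,0,-40,0,0,0],[0,0,-50,0,0,0],[0,0,-50,0,0,0],[0,0,-30,0,0,0]]'; python3 -m pendant '[[0,0,0,0,0,-0.13],[0,0,0,0,0,-0.12],[0,0,0,0,0,0],[0,0,0,0,0,0]]'; python3 - <<'E'
from cut import *
print(step([.43,.05,.23],-1.2))
E
```

```text
t: 48.5
position: [0.3796, 0.2894, 0.0387]
orientation: [-3.105, 0.452, -0.005]
ft_force: [-0.3, 0.3, -0.5]
opening: 0.0222
t: 49.0
position: [0.3763, 0.2867, 0.2311]
orientation: [3.105, -0.452, -0.007]
ft_force: [1.0, 0.0, 0.5]
opening: 0.0007
t: 49.4
position: [0.3785, 0.2885, 0.2379]
orientation: [-3.137, 0.054, -0.007]
ft_force: [-0.0, -0.4, 0.3]
opening: 0.0004
(array([ 59.7, 236.6,   7.2]), array([-0.004, -0.004, -0.014]))
```

```bash
python3 -m pendant '[[0,0,-20,0,0,0],[0,0,-20,0,0,0],[0,0,0,0,0,0.13],[0,0,0,0,0,0.11],[0,0,0,0,0,0]]' 50
python3 -m pendant '[[0,0,0,0,0,0],[0,0,0,0,0,0]]' |tail -1
python3 - <<'E'
from cut import *
i,im,d=grab("wrist"); cv2.imwrite("pics/w6.png",im)
r=nets.trace("wrist","cover_plate")[0]; q=cloud("w",i,d,r["region"]); s=q[(q[:,2]>.041)&(q[:,2]<.052)]; print(r["score"],np.round(r["rect"]),pose2d(s) if len(s) else 0,pose2d(q[abs(q[:,2]-.005)<.006]))
print(step([.3785,.289,.034],-16.6))
E
```

```text
t: 49.9
position: [0.377, 0.2873, 0.2767]
orientation: [-3.107, 0.467, 0.0]
ft_force: [-0.2, 0.4, -0.8]
opening: 0.038
opening: 0.0501
0.84 [322. 197. 126. 187.] (array([376.4, 289.6]), 69, 11, 73.0) (array([376. , 288.1]), 189, 122, 73.9)
(array([  1.5,  -2.8, 241.9]), array([ 0.001,  0.001, -0.006]))
```

View pics/w6.png

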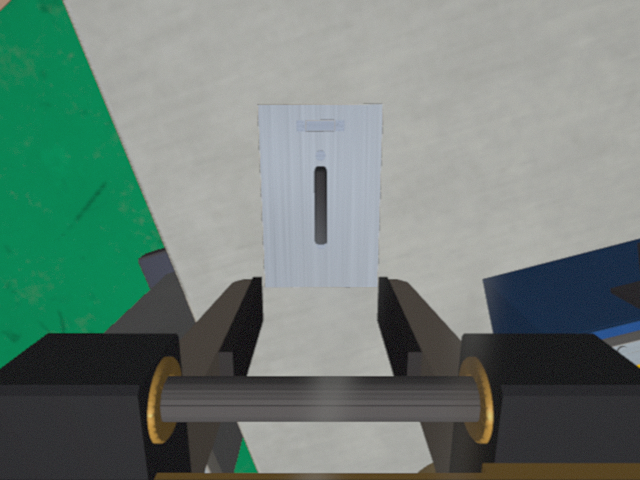

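The plate is where it was; I lifted before the fingers had closed. I'll do it again and wait longer this time.

```bash
python3 -m pendant '[[0,-2,40,0,0,-0.006],[0,0,50,0,0,0],[0,0,45,0,0,0],[0,0,25,0,0,0],[0,0,0,0,0,0]]' 40; python3 -m pendant '[[0,0,0,0,0,0]]'|tail -1
python3 - <<'E'
from cut import *
print(step([.377,.289,.034],-16.6))
E
```

```text
t: 50.7
position: [0.3792, 0.2905, 0.1129]
orientation: [-3.106, 0.447, -0.005]
ft_force: [0.0, -0.1, -0.1]
opening: 0.0402
opening: 0.0395
(array([-1.8,  2.3, 79. ]), array([-0.003, -0.002,  0.004]))
```

```bash
python3 -m pendant '[[-3,3,30,-0.003,-0.002,0.003],[0,0,25,0,0,0],[0,0,10,0,0,0],[0,0,0,0,0,0],[0,0,0,0,0,0]]'
python3 - <<'E'
from cut import *
print(step([.377,.289,.034],-16.6))
E
```

```text
t: 51.3
position: [0.3809, 0.2927, 0.054]
orientation: [-3.1, 0.448, -0.014]
ft_force: [1.1, -0.7, 0.1]
opening: 0.04
(array([-2.8,  4.9, 20. ]), array([-0.01 , -0.007,  0.002]))
```

```bash
python3 -m pendant '[[-3,4,12,-0.01,-0.007,0],[0,0,6,0,0,0],[0,0,0,0,0,0],[0,0,0,0,0,0]]'
python3 -m pendant '[[0,0,0,0,0,0],[0,0,0,0,0,0],[0,0,0,0,0,0],[0,0,0,0,0,0],[0,0,0,0,0,0]]' 0;python3 -m pendant '[[0,0,0,0,0,0],[0,0,0,0,0,0],[0,0,0,0,0,0],[0,0,0,0,0,0],[0,0,0,0,0,0]]'
```

```text
t: 51.7
position: [0.3784, 0.2909, 0.0374]
orientation: [-3.107, 0.449, -0.005]
ft_force: [0.8, -0.6, -0.3]
opening: 0.0399
t: 52.2
position: [0.3786, 0.291, 0.0379]
orientation: [-3.106, 0.45, -0.005]
ft_force: [0.2, 1.3, -1.1]
opening: 0.0121
t: 52.7
position: [0.3786, 0.291, 0.0378]
orientation: [-3.106, 0.45, -0.005]
ft_force: [0.1, -0.0, -0.4]
opening: 0.0121
```

```bash
python3 -m pendant '[[0,0,-20,0,0,0],[0,0,-40,0,0,0],[0,0,-50,0,0,0],[0,0,-50,0,0,0],[0,0,-30,0,0,0]]'; python3 -m pendant '[[0,0,0,0,0,-0.13],[0,0,0,0,0,-0.12],[0,0,0,0,0,0],[0,0,0,0,0,0]]'; python3 - <<'E'
from cut import *
print(step([.43,.05,.23],-1.2))
E
```

```text
t: 53.2
position: [0.374, 0.2874, 0.2283]
orientation: [3.102, -0.448, -0.011]
ft_force: [0.6, 0.6, -3.0]
opening: 0.0115
t: 53.6
position: [0.3751, 0.2882, 0.2333]
orientation: [3.139, -0.05, -0.002]
ft_force: [-0.3, -0.6, -3.9]
opening: 0.0119
(array([ 62.4, 236.3,   3.7]), array([ 0.002,  0.001, -0.011]))
```

```bash
python3 -m pendant '[[8,40,0,0,0,-0.01],[8,40,0,0,0,0],[8,40,0,0,0,0],[8,40,0,0,0,0],[8,40,0,0,0,0]]'|tail -1;python3 -m pendant '[[8,25,0,0,0,0],[0,0,0,0,0,0],[0,0,0,0,0,0]]'; python3 - <<'E'
from cut import *
i,im,d=grab("wrist"); cv2.imwrite("pics/w7.png",im); 
r=nets.trace("wrist","cover_plate")[0]; q=cloud("w",i,d,r["region"]); z=np.percentile(q[:,2],[5,25,50,75,95]); print(r["score"],np.round(r["rect"]),z)
t=q[abs(q[:,2]-z[2])<.006]; print(pose2d(t))
A=np.c_[t[:,:2]-t[:,:2].mean(0),np.ones(len(t))]; print("tilt",np.linalg.lstsq(A,t[:,2],rcond=None)[0])
print(bot.get_obs()["position"],step([.43,.05,.23],-1.2))
E
```

```text
opening: 0.0122
t: 54.4
position: [0.4145, 0.054, 0.2291]
orientation: [3.136, -0.068, -0.014]
ft_force: [0.9, 0.1, -3.6]
opening: 0.0118
0.58 [322. 273. 296. 384.] [0.19431822 0.19512338 0.1957214  0.19640055 0.23457315]
(array([413.5,  51.5]), 187, 120, 87.5)
tilt [-0.01086156 -0.00462514  0.19562287]
[0.41458568 0.05477747 0.22921456] (array([15.6,  4.2, -0.9]), array([ 0.005,  0.009, -0.02 ]))
```

View pics/w7.png

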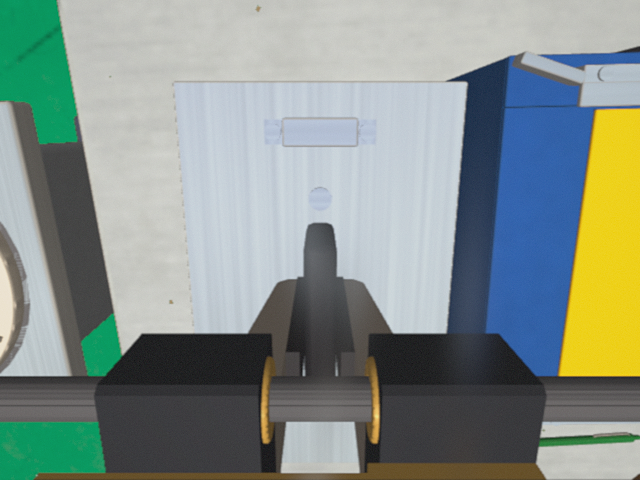

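```bash
python3 -m pendant '[[16,3,0,0.005,0.009,-0.02],[12,0,15,0,0,0],[0,0,15,0,0,0],[0,0,0,0,0,0],[0,0,0,0,0,0]]'; python3 - <<'E'
from cut import *
print(step([.445,.052,.1815],-1.2))
E
```

```text
t: 55.0
position: [0.4427, 0.0558, 0.1982]
orientation: [-3.14, 0.026, 0.0]
ft_force: [0.5, -0.6, -3.3]
opening: 0.0117
(array([ 2.4,  3.7, 16.7]), array([-0.002,  0.   ,  0.004]))
```

```bash
python3 -m pendant '[[2,4,8,-0.002,0,0.004],[0,0,6,0,0,0],[0,0,0,0,0,0],[0,0,0,0,0,0]]'; python3 - <<'E'
from cut import *
print(step([.445,.052,.1815],-1.2))
i,im,d=grab("wrist"); p=cloud("w",i,d)
r=nets.trace("wrist","cover_plate")[0]; q=cloud("w",i,d,r["region"]); z=np.median(q[:,2]); t=q[abs(q[:,2]-z)<.006]; print(z,pose2d(t))
# left guide line and deck in same view
g=p[(p[:,0]>.56)&(p[:,0]<.66)&(p[:,1]>.11)&(p[:,1]<.17)]
for lo in (.56,.58,.60,.62):
    s=g[(g[:,0]>lo)&(g[:,0]<lo+.02)]; hi=s[(s[:,2]>.148)&(s[:,2]<.157)]; dk=s[abs(s[:,2]-.139)<.004]
    print(lo,"guide top y",np.round(np.percentile(hi[:,1],[2,98])*1000,1) if len(hi) else 0,"deck ymax",np.round(np.percentile(dk[:,1],[2,98])*1000,1) if len(dk) else 0,np.median(dk[:,2]) if len(dk) else 0)
E
```

```text
t: 55.4
position: [0.4449, 0.0525, 0.1843]
orientation: [3.141, -0.031, 0.002]
ft_force: [-0.4, 0.4, -3.5]
opening: 0.0118
(array([0.1, 0.5, 2.8]), array([ 0.   , -0.001,  0.001]))
0.15106442796660471 (array([444.1,  50.2]), 187, 121, 88.8)
0.56 guide top y [131. 150.] deck ymax [110.6 156.9] 0.13858178427496484
0.58 guide top y 0 deck ymax [110.4 155. ] 0.1382947482106096
0.6 guide top y 0 deck ymax 0 0
0.62 guide top y 0 deck ymax 0 0
```

```bash
python3 -m pendant '[[0,1.5,4.5,0,0,0],[0,0,0,0,0,0],[0,0,0,0,0,0]]'; python3 -m pendant '[[12,0,0,0,0,0],[12,0,0,0,0,0],[0,0,0,0,0,0],[0,0,0,0,0,0]]'; python3 - <<'E'
from cut import *
print(step([.611,.0483,.1798],-1.2))
E
```

```text
t: 55.8
position: [0.4452, 0.0508, 0.18]
orientation: [3.141, -0.031, 0.003]
ft_force: [0.3, -0.4, -2.8]
opening: 0.0116
t: 56.2
position: [0.4723, 0.0502, 0.1803]
orientation: [3.141, -0.032, 0.005]
ft_force: [0.3, -1.1, -3.7]
opening: 0.012
(array([138.7,  -0.9,   0.9]), array([ 0.   , -0.003,  0.001]))
```

```bash
python3 -m pendant '[[10,0,0,0,-0.003,0],[10,0,0,0,0,0],[0,0,0,0,0,0],[0,0,0,0,0,0]]'; python3 - <<'E'
from cut import *
print(step([.611,.0483,.1798],-1.2))
i,im,d=grab("side"); cv2.imwrite("pics/s8.png",cv2.resize(im[170:310,250:450],None,fx=4,fy=4,interpolation=cv2.INTER_CUBIC))
E
```

```text
t: 56.6
position: [0.4943, 0.0498, 0.1801]
orientation: [3.141, -0.031, -0.0]
ft_force: [-0.7, 0.0, -3.5]
opening: 0.0122
(array([116.7,  -0.8,   0.3]), array([0.   , 0.   , 0.001]))
```

View pics/s8.png

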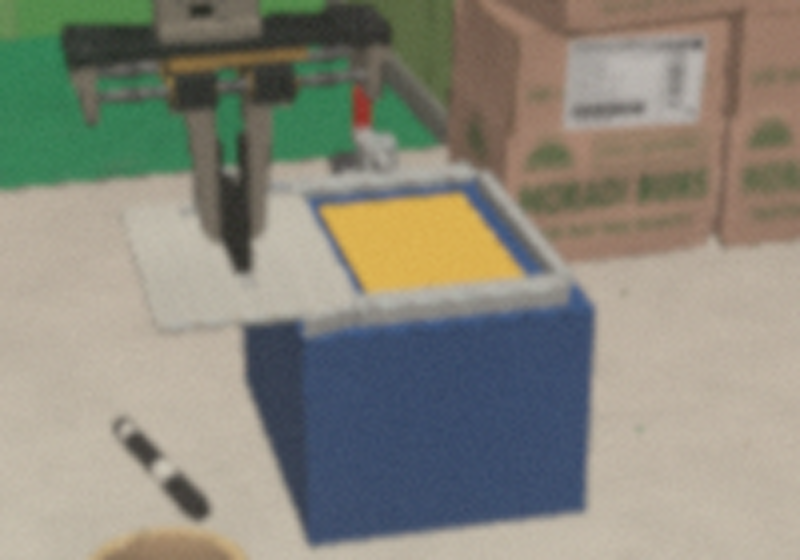

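The plate's front edge is entering the slot, with no contact force.

```bash
python3 -m pendant '[[10,0,0,0,0,0],[10,0,0,0,0,0],[0,0,0,0,0,0]]'; python3 -m pendant '[[10,0,0,0,0,0],[10,0,0,0,0,0],[0,0,0,0,0,0]]';python3 - <<'E'
from cut import *
print(step([.611,.0483,.1798],-1.2))
E
```

```text
t: 56.95
position: [0.5158, 0.0494, 0.1803]
orientation: [3.141, -0.031, 0.001]
ft_force: [0.4, -0.1, -3.7]
opening: 0.0116
t: 57.25
position: [0.5379, 0.049, 0.1803]
orientation: [-3.141, 0.031, -0.001]
ft_force: [0.3, -0.0, -4.1]
opening: 0.0119
(array([73.1, -0.8,  0.5]), array([-0.   , -0.001,  0.001]))
```

```bash
python3 -m pendant '[[10,0,0,0,0,0],[10,0,0,0,0,0],[10,0,0,0,0,0],[0,0,0,0,0,0]]'; python3 -m pendant '[[10,0,0,0,0,0],[10,0,0,0,0,0],[8,0,0,0,0,0],[0,0,0,0,0,0],[0,0,0,0,0,0]]';python3 - <<'E'
from cut import *
print(step([.611,.0483,.1798],-1.2))
E
```

```text
t: 57.65
position: [0.5708, 0.0483, 0.1801]
orientation: [3.141, -0.031, 0.001]
ft_force: [0.3, 0.9, -3.1]
opening: 0.012
t: 58.15
position: [0.6012, 0.0476, 0.1796]
orientation: [3.141, -0.031, -0.001]
ft_force: [-0.8, -0.6, -2.8]
opening: 0.0119
(array([ 9.7, -0.9, -0.2]), array([0.   , 0.   , 0.001]))
```

```bash
python3 -m pendant '[[5,0,0,0,0,0],[4,0,0,0,0,0],[0,0,0,0,0,0]]'; python3 -m pendant '[[2,0,0,0,0,0],[2,0,0,0,0,0],[0,0,0,0,0,0]]';python3 -m pendant '[[2,0,0,0,0,0],[2,0,0,0,0,0],[0,0,0,0,0,0]]'
```

```text
t: 58.45
position: [0.6104, 0.0475, 0.1796]
orientation: [3.141, -0.031, -0.001]
ft_force: [0.1, -0.0, -3.3]
opening: 0.0117
t: 58.75
position: [0.6125, 0.0474, 0.1794]
orientation: [3.141, -0.032, -0.008]
ft_force: [0.8, -0.3, -3.8]
opening: 0.012
t: 59.05
position: [0.6128, 0.0474, 0.179]
orientation: [3.141, -0.032, -0.021]
ft_force: [-0.4, 0.7, -3.4]
opening: 0.0117
```

```bash
python3 -m pendant '[[5,0,0,0,0,0],[4,0,0,0,0,0]]';  python3 -m pendant '[[0,0,0,0,0,0],[0,0,0,0,0,0],[0,0,0,0,0,0],[0,0,0,0,0,0],[0,0,0,0,0,0]]' 32; python3 -m pendant '[[0,0,-30,0,0,0],[0,0,-50,0,0,0],[0,0,-50,0,0,0],[-30,20,-50,0,0,0],[0,0,0,0,0,0]]'; python3 -m pendant '[[0,0,0,0,0,0]]'|tail -1; python3 - <<'E'
from cut import *
i,im,d=grab("wrist"); cv2.imwrite("pics/w9.png",im); p=cloud("w",i,d)
r=nets.trace("wrist","cover_plate")[0]; q=cloud("w",i,d,r["region"]); z=np.median(q[:,2]); t=q[abs(q[:,2]-z)<.005]; print(r["score"],z,pose2d(t))
s=q[(q[:,2]>.178)&(q[:,2]<.19)]; print("handle",pose2d(s)); 
s=q[(q[:,2]>.166)&(q[:,2]<.178)&(q[:,1]>.1)]; print("keeper",pose2d(s))
# back stop
b=p[(p[:,2]>.146)&(p[:,2]<.158)&(p[:,0]>.655)&(p[:,0]<.70)&(p[:,1]>-.03)&(p[:,1]<.1)]; print("stop x",np.percentile(b[:,0],[1,99]))
print(bot.get_obs()["position"])
E
```

```text
t: 59.25
position: [0.6135, 0.0475, 0.1789]
orientation: [3.141, -0.032, -0.051]
ft_force: [-19.3, -0.3, 16.1]
opening: 0.0122
t: 59.75
position: [0.6161, 0.0475, 0.1809]
orientation: [3.141, -0.032, -0.041]
ft_force: [-0.2, -0.0, 1.1]
opening: 0.0318
t: 60.25
position: [0.5963, 0.0316, 0.3559]
orientation: [3.14, -0.031, -0.044]
ft_force: [0.2, -0.1, -0.2]
opening: 0.032
opening: 0.0321
0.77 0.14455222671331078 (array([611.1,  43.8]), 173, 121, 89.1)
handle (array([611.6,  45.7]), 69, 12, 88.9)
keeper (array([612.9, 118. ]), 27, 9, -1.2)
stop x [0.65923568 0.68074601]
[0.59644372 0.03165712 0.35564279]
```

View pics/w9.png

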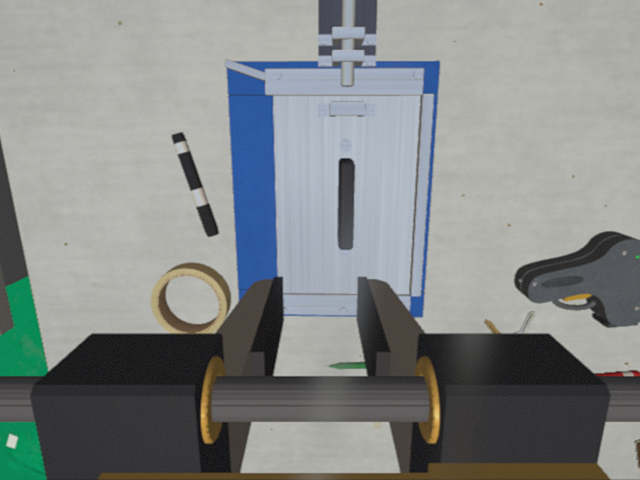

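```bash
python3 - <<'E'
from cut import *
i,im,d=grab("wrist"); cv2.imwrite("pics/w10.png",cv2.resize(im[80:310,380:450],None,fx=5,fy=2.5,interpolation=cv2.INTER_CUBIC))
h=cv2.cvtColor(im,cv2.COLOR_BGR2GRAY)
T=i["camera_from_world"]
for y in (0.0,.03,.06,.09):
    out=[]
    for x in np.arange(.660,.690,.0015):
        c=T[:3,:3]@np.array([x,y,.1447])+T[:3,3]; u=int(round(c[0]/c[2]*i["fx"]+i["cx"])); v=int(round(c[1]/c[2]*i["fy"]+i["cy"])); out.append((round(x*1000),u,int(h[v,u]),int(d[v,u]*1000)))
    print(y,v,out)
print(-T[:3,:3].T@T[:3,3])
E
```

```text
0.0 249 [(660, 400, 182, 370), (662, 402, 187, 371), (663, 403, 184, 371), (664, 405, 186, 370), (666, 407, 179, 370), (667, 408, 178, 369), (669, 410, 183, 371), (670, 412, 125, 370), (672, 414, 140, 363), (673, 415, 171, 363), (675, 417, 177, 363), (676, 419, 173, 361), (678, 420, 172, 362), (679, 422, 169, 364), (681, 424, 129, 376), (682, 426, 81, 375), (684, 427, 106, 375), (685, 429, 177, 520), (687, 431, 181, 520), (688, 433, 182, 519)]
0.03 215 [(660, 401, 184, 362), (662, 403, 182, 364), (663, 404, 182, 364), (664, 406, 184, 363), (666, 408, 181, 362), (667, 410, 180, 363), (669, 411, 182, 364), (670, 413, 174, 362), (672, 415, 92, 358), (673, 417, 170, 355), (675, 418, 174, 355), (676, 420, 171, 356), (678, 422, 169, 356), (679, 424, 172, 354), (681, 425, 164, 355), (682, 427, 101, 367), (684, 429, 96, 365), (685, 431, 171, 509), (687, 432, 183, 510), (688, 434, 182, 509)]
0.06 180 [(660, 402, 188, 355), (662, 404, 183, 358), (663, 406, 184, 356), (664, 407, 184, 355), (666, 409, 185, 354), (667, 411, 183, 355), (669, 413, 185, 356), (670, 415, 177, 353), (672, 416, 133, 354), (673, 418, 134, 348), (675, 420, 170, 348), (676, 422, 170, 347), (678, 423, 169, 348), (679, 425, 168, 348), (681, 427, 173, 348), (682, 429, 131, 360), (684, 431, 79, 360), (685, 432, 109, 360), (687, 434, 179, 498), (688, 436, 177, 499)]
0.09 144 [(660, 403, 186, 348), (662, 405, 185, 348), (663, 407, 182, 347), (664, 409, 182, 348), (666, 410, 185, 347), (667, 412, 178, 347), (669, 414, 184, 348), (670, 416, 187, 347), (672, 418, 137, 347), (673, 420, 117, 340), (675, 421, 152, 340), (676, 423, 169, 340), (678, 425, 171, 341), (679, 427, 170, 341), (681, 429, 170, 340), (682, 431, 130, 353), (684, 432, 91, 353), (685, 434, 88, 352), (687, 436, 164, 488), (688, 438, 179, 487)]
[0.60167157 0.10355687 0.50302585]
```

View pics/w10.png

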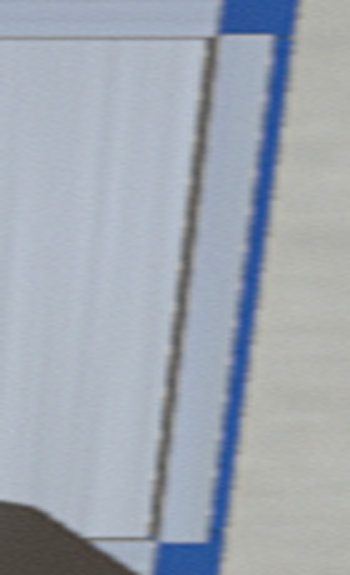

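The plate is home: the dark line at (420,190) is about 2 mm wide, most of it the stop's shaded face. Now the bolt.

```bash
python3 -m pendant '[[5,-45,0,0,-0.014,0],[5,-45,0,0,0,0],[5,-45,0,0,0,0],[0,-30,0,0,0,0],[0,0,0,0,0,0]]' 40; python3 - <<'E'
from cut import *
print(step([.6155,.2085,.199],-1.2))
E
```

```text
t: 61.0
position: [0.6139, 0.2015, 0.3436]
orientation: [3.136, -0.036, -0.089]
ft_force: [0.6, 0.5, -0.4]
opening: 0.0404
(array([  9.6,  -7.8, 144.3]), array([ 0.005,  0.057, -0.002]))
```

```bash
python3 -m pendant '[[2,-8,30,0.005,0.057,0],[0,0,40,0,0,0],[0,0,10,0,0,0],[0,0,0,0,0,0],[0,0,0,0,0,0]]'; python3 - <<'E'
from cut import *
print(step([.6155,.2085,.199],-1.2))
E
```

```text
t: 61.5
position: [0.6135, 0.2088, 0.2564]
orientation: [3.138, -0.032, -0.008]
ft_force: [0.2, 0.2, -0.5]
opening: 0.04
(array([ 2.3,  0.1, 57.4]), array([0.004, 0.005, 0.   ]))
```

```bash
python3 -m pendant '[[2,0,25,0.004,0.005,0],[0,0,18,0,0,0],[0,0,8,0,0,0],[0,0,0,0,0,0],[0,0,0,0,0,0]]'; python3 - <<'E'
from cut import *
print(step([.6155,.2085,.199],-1.2))
E
```

```text
t: 62.0
position: [0.6207, 0.2082, 0.2122]
orientation: [-3.138, 0.036, -0.015]
ft_force: [-1.0, 0.3, -0.3]
opening: 0.0399
(array([-5.4, -0.2, 13.1]), array([-0.004, -0.01 , -0.002]))
```

```bash
python3 -m pendant '[[-5,0,6,-0.004,-0.008,0],[0,0,5,0,0,0],[0,0,0,0,0,0]]'; for k in 1 2; do python3 -m pendant '[[0,0,0,0,0,0],[0,0,0,0,0,0],[0,0,0,0,0,0],[0,0,0,0,0,0]]' 0; done
```

```text
t: 62.3
position: [0.6166, 0.2086, 0.2031]
orientation: [-3.141, 0.036, -0.007]
ft_force: [0.2, -0.3, -0.9]
opening: 0.0397
t: 62.7
position: [0.6159, 0.2088, 0.2034]
orientation: [-3.141, 0.036, -0.005]
ft_force: [-3.0, -0.0, 1.4]
opening: 0.0128
t: 63.1
position: [0.6159, 0.2088, 0.2034]
orientation: [-3.141, 0.036, -0.005]
ft_force: [-0.6, -0.3, -0.1]
opening: 0.0126
```

```bash
python3 -m pendant '[[0,8,0,0,0,0],[0,8,0,0,0,0],[0,8,0,0,0,0],[0,0,0,0,0,0]]'; python3 -m pendant '[[0,5,0,0,0,0],[0,0,0,0,0,0]]'; python3 -m pendant '[[0,4,0,0,0,0],[0,3,0,0,0,0],[0,0,0,0,0,0]]'; python3 -m pendant '[[0,4,0,0,0,0],[0,0,0,0,0,0]]'
```

```text
t: 63.5
position: [0.6153, 0.1835, 0.2035]
orientation: [-3.14, 0.036, -0.005]
ft_force: [-0.3, -0.7, -0.3]
opening: 0.0127
t: 63.7
position: [0.6152, 0.1773, 0.2034]
orientation: [-3.14, 0.037, -0.005]
ft_force: [-0.6, -0.6, 0.4]
opening: 0.0127
t: 64.0
position: [0.6152, 0.1771, 0.2035]
orientation: [-3.127, 0.039, -0.007]
ft_force: [-0.1, -1.9, 0.6]
opening: 0.0127
t: 64.2
position: [0.6152, 0.1769, 0.2035]
orientation: [-3.12, 0.04, -0.008]
ft_force: [-0.5, -1.7, -0.5]
opening: 0.0122
```

```bash
python3 -m pendant '[[0,0,0,0,0,0],[0,0,0,0,0,0],[0,0,0,0,0,0],[0,0,0,0,0,0]]' 45;python3 -m pendant '[[0,0,-30,0,0,0],[0,0,-50,0,0,0],[0,0,-50,0,0,0],[-30,0,-20,0,0,0],[-30,0,0,0,0,0]]'; python3 -m pendant '[[0,0,0,0,0,0],[0,0,0,0,0,0]]'|tail -1
python3 - <<'E'
from cut import *
i,im,d=grab("wrist"); cv2.imwrite("pics/w11.png",im)
h=cv2.cvtColor(im,cv2.COLOR_BGR2HSV)
red=(((h[...,0]<6)|(h[...,0]>174))&(h[...,1]>170)&(h[...,2]>90))
p=cloud("w",i,d,red);p=p[(p[:,2]>.186)&(p[:,2]<.2)];print("knob",np.round([p.min(0)*1000,p.max(0)*1000],1))
i,im,d=grab("scene"); j,im2,d2=grab("side"); cv2.imwrite("pics/f.png",np.hstack([cv2.resize(im[160:280,210:360],None,fx=2.6,fy=2.6),cv2.resize(im2[170:290,270:420],None,fx=2.6,fy=2.6)]))
for r in nets.trace("side","cutter_1")[:3]: print("cutter?",r["score"],np.round(r["rect"]))
for l in ("marker","pen","masking_tape"):
    r=nets.trace("side",l)[0]; print(l,r["score"],pose2d(clean(cloud("s",j,d2,r["region"]))))
E
```

```text
t: 64.6
position: [0.6158, 0.1754, 0.2037]
orientation: [-3.123, 0.039, -0.009]
ft_force: [-0.7, 0.2, 0.0]
opening: 0.0423
t: 65.1
position: [0.5557, 0.1724, 0.3572]
orientation: [-3.125, 0.043, -0.005]
ft_force: [0.5, 0.4, -0.2]
opening: 0.0449
opening: 0.0449
knob [[607.6 168.4 186.2]
 [620.6 181.7 194.9]]
marker 0.55 (array([443.9,  35.2]), 119, 26, -75.9)
pen 0.71 (array([ 661.9, -194.9]), 121, 25, 1.1)
masking_tape 0.67 (array([425.7, -85.5]), 139, 92, 77.8)
```

View pics/w11.png

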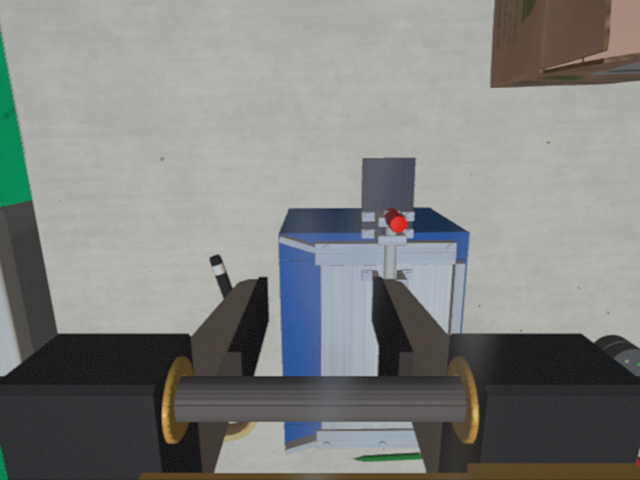

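View pics/f.png

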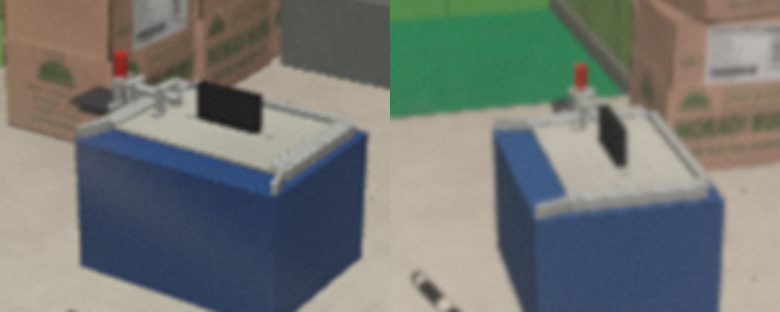

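The knob is back at its across position (y ≈ 175 mm), the bolt runs into the keeper at (390,265), and the plate is in its guides.

```bash
python3 -c "
from workcell import order; print(order.job_done())"
```

```text
the job is handed in; nothing more can be done
None
```

I've handed the job in. The bolt was drawn back, four cutters were posted through the flap, the cover plate was slid home and the bolt was pushed back across through the keeper.

**Last checks**
- **Cutters:** the network found none left on the table in the last side view. It had missed a visible cutter once before, but my own count of four (two blue, two orange) matches the four I posted. The side view showed the flap shut after the last one.
- **Plate:** its handle reads (611.6, 45.7) mm, against a fitted box origin of about (611, 45.5) mm. Pushing it in stopped dead at about 19 N. A dark line of about 2 mm shows at the back stop. I judged most of that to be the stop's shaded face, leaving a gap of at most 1 mm.
- **Bolt:** it moved 31.9 mm to its stop. The knob is back at y ≈ 175 mm; it was at 176.7 mm across at the start. I took the bolt's tip to be through the keeper from this travel, as the gripper partly hid the keeper in the last wrist view.
- **Marker, pen and tape:** I did not touch them. The last rough readings of the marker and pen agree with the first to within about 1 cm. The tape's reading came out off, about 2 cm away with an outline too long for the roll, which I put down to stray depth points. I did not re-measure it.

The first grasp of the plate closed on nothing because I lifted too early. The plate had not moved noticeably, and the second grasp held.

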